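# Pin the spacer plates on the tin shaker

### The arm

A 6-joint arm with a two-finger parallel gripper is mounted at the origin on the work surface. World frame = base frame: x ahead of the robot, y to its left, z up, the work surface at z = 0. Lengths are in m, angles in rad, forces in N, time in s.
With the tool pointing down it reaches from about 0.35 to 0.975 m from the base axis. Payload 4.9 kg.
Tool frame: the origin (TCP) lies midway between the tips of the shut fingers; the grasp point (between the pads) lies ctrl.grip_point_offset behind it (ctrl.grip_point_offset is the distance from the TCP to the grasp point, in m); x points along the fingers, y is the direction in which the jaws open and shut, and the axes are right-handed (so a half turn about x gives the same grasp; the last joint's range is limited). The gripper opens to 85 mm and grips with 20 to 120 N. Pads are 22 mm wide; open, the fingers measure 114 mm over their backs; the gripper's body (76 mm by 85 mm) begins 54 mm behind the grasp point. The pads swing forward as they close: fully open they stand 13 mm farther back than shut.
Start: joints at [-1.246, 0.053, 1.613, -0, 1.476, -0.119], TCP at [0.268, -0.564, 0.231] pointing down, gripper open.
Joint ranges: [-3.01, 3.01], [-1.01, 2.22], [0.06, 2.58], [-1.02, 4.17], [0.09, 2.62], [-3.14, 3.14]. Speed limits (rad/s): [2.57, 2.57, 3.14, 3.14, 3.14, 3.14].

### API

Orientations are given as a rotation vector (axis times angle).
In Python, from station import ctrl gives the robot as it stands. The module is installed in compiled form; this text tells all that it offers.
- The arm moves only by the tool drive_tool, never from a script. Its argument "commands" is text: rows parted by semicolons, each of 5 numbers parted by spaces: the closure, from -1 (fully open) to 1 (shut), so that 0 is half open, then the shift along the tool's x, y, z in units of 40 mm (1.0 is 40 mm), then the turn about the tool's x in units of 5 degrees (1.0 is 5 degrees). A call has 1 to 8 rows; each row is the pose to reach, as a shift and turn from the pose commanded when the call began, along the tool's axes at that moment; what a row does not reach only later rows make up. A row lasts 1/12 s, in which the tool goes at most 41.7 mm and 7.16 degrees, less where a joint would pass 70% of its speed; a pose out of reach is approached as far as the arm can. A call with a gripper value outside its range is refused whole. The fingers move at their own pace and stop on an object; "newtons" is the grip in N (left out, the last holds). Time passes only in rows, so rows that repeat a pose let the fingers close. It gives the time, the measured TCP pose, the force and the opening at its end, in the units of the state.
- ctrl.get_obs(): the state, without advancing time (a new reading comes with each control period).
- ctrl.get_image(name): name is "scene" or "top" or "wrist"; returns (picture, depth): 420x560x3 uint8, blue, green, red; 420x560 float32, m along the optical axis (not along the pixel's ray), 0 where there is no reading.
- ctrl.camera_info(name): a dict with "K" (3x3 intrinsics, pixels), "T" (4x4, takes a point from camera to world coordinates). Camera axes: x right, y down, z forward; pixel columns grow to the right and rows downward; lengths in m; the calibration is good to about 2 mm. A picture is of the moment at which its call begins: read the wrist's pose just before it. camera_info takes no time and is no camera call; for the wrist camera it gives the pose at the moment of the call.
- ctrl.finish_job(): hands the job in, once; it reports no verdict.
The state is a dict: "t": time; "q": joint angles; "dq": joint speeds; "effort": joint torques, N m; "tool_pos": TCP position; "tool_rot": TCP orientation; "contact_force": force on the tool from outside, world axes, zero at the start; "wrist_torque": the same for the moment, N m; "opening": finger opening in m.
Only numpy, scipy, OpenCV 4.12 (cv2) and the standard library are available. Lean on these libraries where they do the work, as an engineer would, in place of code of your own. Each camera call takes 0.05 s, during which the arm holds its last target.

### The job

Three spacer plates lie loose and crooked in a stack on the tin shaker's bed: push them gently, fully home against both fences of the corner so that all their holes line up, then take the long pin from the rack and pass it down through all three plates into the bed until its head rests on the top plate, and let go. Work by feel with a light hand (about 10 newtons at most), and leave the short pin and everything else on the bench where it is.

Things in the scene. Friction and masses are not known exactly. Their poses are not given: they have to be found in the camera images.
- bed: Fixed grey metal bed of the tin shaker, 150 (x) x 130 (y) x 45 mm, a grey motor (70 mm high) at its +x end. Origin: centre of the underside. On its top stand two straight fences, 20 mm wide, 22 mm high (the plate stack is 24 mm high): on the +x side (inner face at bed x = +55 mm, from y = -20 mm) and the +y side (inner face at y = +45 mm, from x = -20 mm); the -x and -y sides are open.
- bed_hole (a point): Centre of the mouth of the pin hole in the bed's top face, 45 mm above the bench, at bed (15, 15) mm: 14 mm across, 41 mm deep. A plate pushed against both fences has its hole exactly over this one. Axes as the bed's.
- pin_long: Long steel pin: shank 12 mm across, 56 mm long, its lowest 8 mm tapering to a blunt nose 7 mm across; above it a round head 24 mm across, 24 mm high. About 0.13 kg. Origin: centre of the nose's end; z runs up towards the head. Stands upright and loose in one of the rack's two holes.
- pin_tip (a point): Centre of the nose's end of the long pin (same point as its origin).
- pin_short: The short steel pin, not for this job: same head and shank diameter, but shank only 40 mm long. Origin: centre of its nose's end. Stands in the rack's other hole, its head 16 mm lower than the long pin's.
- rack: Fixed wooden block 60 (x) x 110 (y) x 40 mm with two blind holes 13.5 mm across, 26 mm deep, at rack (0, +30) and (0, -30) mm. Origin: centre of its underside. The pins stand on the hole floors 14 mm above the bench, in either order; the long pin's head begins 70 mm above the bench, the short one's 54 mm.
- plate_bottom: The three plates together slide with about 2 to 4 N. The lowest of three equal aluminium spacer plates stacked loose on the bed: 80 (x) x 60 (y) x 8 mm (four 0.5 mm dimples underneath included), about 0.1 kg, a through hole 14 mm across at its centre. Origin: hole centre at the underside, 45 mm above the bench; x is its long side. Starts 5 to 17 mm short of both fences, turned up to 0.11 rad from the bed.
- plate_middle: The middle of three equal aluminium spacer plates stacked loose on the bed: 80 (x) x 60 (y) x 8 mm (four 0.5 mm dimples underneath included), about 0.1 kg, a through hole 14 mm across at its centre. Origin: hole centre at the underside, 53 mm above the bench; x is its long side. Starts 5 to 17 mm short of both fences, turned up to 0.11 rad from the bed.
- plate_top: The uppermost of three equal aluminium spacer plates stacked loose on the bed: 80 (x) x 60 (y) x 8 mm (four 0.5 mm dimples underneath included), about 0.1 kg, a through hole 14 mm across at its centre. Origin: hole centre at the underside, 61 mm above the bench; x is its long side. Starts 5 to 17 mm short of both fences, turned up to 0.11 rad from the bed.
- tape: Bystander: roll of masking tape lying flat, 72 mm across, 24 mm high; origin: centre of its underside.
- cup: Bystander: clear mixing cup, 90 mm across, 100 mm high; origin: centre of its underside.
- tin: Bystander: closed paint tin, 100 mm across, 110 mm high; origin: centre of its underside.
- gun: Bystander: spray gun lying on its side, about 190 x 120 x 36 mm, origin near the middle of its barrel.
- stick: Bystander: wooden stirring stick lying flat, 220 x 22 x 5 mm; origin: centre of its underside.
- block: Bystander: cork sanding block, 110 x 60 x 32 mm; origin: centre of its underside.
- lid: Bystander: steel tin lid lying flat, 100 mm across, 8 mm thick; origin: centre of its underside.
Things that resemble listed ones, but are neither listed nor needed, are in the scene too. What is shaped like the plate_top but black, blue or yellow is not meant.

How it is judged:
On the way, in this order (a step that is already met when the one before it is completed fails the run):
1. all three plates are home in the corner, holes lined up within 1.8 mm and square within 0.05 rad, the long pin not yet brought over them (horizontal distance between each of plate_bottom, plate_middle, plate_top and bed_hole below 0.0018 m and angle between the x axis of each of plate_bottom, plate_middle, plate_top and the x axis of bed, either way round below 0.05 rad and horizontal distance between pin_tip and bed_hole above 0.04 m), for 0.2 s.
2. the long pin is through all three plates, fully down in the bed (z of pin_tip in the frame of bed_hole below -0.029 m and horizontal distance between pin_tip and bed_hole below 0.003 m and angle between pin_long's own z axis and vertical below 0.07 rad), for 0.2 s.
At the end, for the whole second after the job is handed in: The long pin is upright (0.07 rad) and at rest in the bed hole through all plates, its nose at least 29 mm below the bed top (32 is home) and within 3 mm of the hole axis; each plate is flat (0.05 rad), its hole within 3 mm of the bed hole, square to the bed within 0.06 rad (all of step 2 and horizontal distance between each of plate_bottom, plate_middle, plate_top and bed_hole below 0.003 m and angle between the x axis of each of plate_bottom, plate_middle, plate_top and the x axis of bed, either way round below 0.06 rad and angle between each of plate_bottom, plate_middle, plate_top's own z axis and vertical below 0.05 rad and linear speed of pin_long below 0.01 m/s); the robot touches nothing.
It fails at once if a plate is pushed harder than 15 N by the gripper (contact force between any of the arm, the fingers and plate_bottom above 15 N or contact force between any of the arm, the fingers and plate_middle above 15 N or contact force between any of the arm, the fingers and plate_top above 15 N).
It fails at once if the pin is pressed on a plate or on the bed harder than 30 N (contact force between pin_long and plate_bottom above 30 N or contact force between pin_long and plate_middle above 30 N or contact force between pin_long and plate_top above 30 N or contact force between pin_long and bed above 30 N).
It fails at once if the stack is forced against the bed harder than 30 N by any one plate (contact force between any of plate_bottom, plate_middle, plate_top and bed above 30 N).
It fails at once if the short pin is taken out or pushed about (more than 15 mm) (distance of pin_short from where it was at the start of the episode above 0.015 m).
It fails at once if a bystander is moved more than 30 mm or the cup or tin is tipped (distance of any of tape, cup, tin, gun, stick, block, lid from where it was at the start of the episode above 0.03 m or angle between any of cup, tin's own z axis and vertical above 0.4 rad).
It also fails if it takes over 72 s, if anything falls off the work surface, if the arm or the gripper's body presses on something with over 40 N, if the wrist force passes 120 N, or if a joint passes its speed limit or range.

## Working session

There is one attempt and no reset: what is moved stays moved. The work goes in short steps, Python scripts to look and compute and a tool call to move; the robot and the scene stay as the last step left them, time stands still between calls to the robot, and variables do not carry over. Pictures are saved under pics/ and viewed, and the job is handed in when it is done.

Besides the shell and the picture viewer there is one more tool, called after ">>>" as a command line: name --argument value ..., lists and objects as JSON in quotes. drive_tool: Moves the arm, as the interface text tells. Its arguments: {"type":"object","properties":{"commands":{"type":"string"},"newtons":{"type":"number"}},"required":["commands"]}

```bash
mkdir -p pics
python3 - <<'E'
from station import ctrl
import cv2,numpy as np
o=ctrl.get_obs();print(o);print(ctrl.grip_point_offset)
for n in("scene","top","wrist"):
    i=ctrl.camera_info(n);im,d=ctrl.get_image(n);cv2.imwrite(f"pics/{n}0.png",im);np.savez(f"pics/{n}0.npz",im=im,d=d,**{k:i[k] for k in("K","T")});print(n,i["K"],i["T"])
E
```

```text
{'t': 0.0, 'q': array([-1.24600968e+00,  5.33476236e-02,  1.61428168e+00, -8.13066167e-06,
        1.47594518e+00, -1.19000475e-01]), 'dq': array([ 0.00032451,  0.00104553, -0.00045606,  0.00081341, -0.00084267,
       -0.00053333]), 'effort': array([ 1.49879397e-03, -3.93676400e+01, -3.70176458e+01, -5.89862043e-05,
        7.04114093e-03,  5.03794851e-06]), 'tool_pos': array([ 0.2681561 , -0.5638832 ,  0.23007607]), 'tool_rot': array([ 1.97603661,  0.44785591, -1.97646531]), 'contact_force': array([-0.10346343,  0.30240524,  0.07469619]), 'wrist_torque': array([-0.04172994,  0.00190173,  0.04820044]), 'opening': 0.08531888513390616}
0.0187
scene [[531.11844314   0.         278.87950121]
 [  0.         531.11844314 212.95628127]
 [  0.           0.           1.        ]] [[ 0.63466285  0.62465327 -0.45498501  1.10800996]
 [ 0.77278657 -0.5145232   0.3715734  -0.48302062]
 [-0.00199581 -0.58743014 -0.80927242  1.04910949]
 [ 0.          0.          0.          1.        ]]
top [[546.16112846   0.         281.56686706]
 [  0.         546.16112846 217.26012403]
 [  0.           0.           1.        ]] [[-0.01292611 -0.97758372  0.21014993  0.26883223]
 [-0.99990771  0.01175814 -0.00680633 -0.01268379]
 [ 0.00418278 -0.21021852 -0.97764548  1.4066223 ]
 [ 0.          0.          0.          1.        ]]
wrist [[337.83236817   0.         283.73509102]
 [  0.         337.83236817 212.2508275 ]
 [  0.           0.           1.        ]] [[ 0.42899629 -0.86421654 -0.2628535   0.33504597]
 [-0.90330331 -0.41117325 -0.12239154 -0.53290729]
 [-0.00230554  0.28994196 -0.95704146  0.37201398]
 [ 0.          0.          0.          1.        ]]
```

View pics/scene0.png

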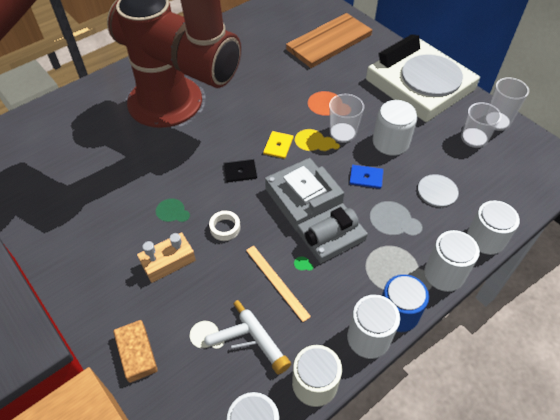

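View pics/top0.png

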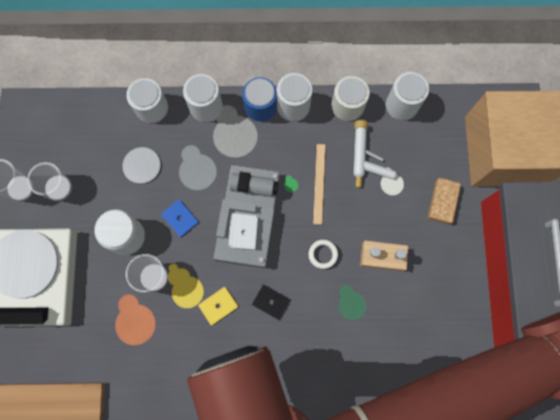

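View pics/wrist0.png

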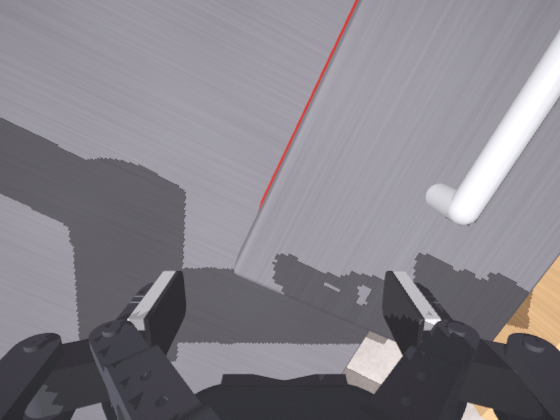

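The plate stack (white top plate) is at scene (303,183) / top (243,231). Similar things are the yellow (278,145), black (240,171) and blue (367,176) plates in the scene view. The pins are at top (376,253) and (401,254), and I'll tell them apart by height.

```bash
cat > h.py <<'E'
import numpy as np,cv2
def load(n):
    z=np.load(n);return z["im"],z["d"],z["K"],z["T"]
def cloud(d,K,T):
    v,u=np.mgrid[:d.shape[0],:d.shape[1]]
    p=np.stack([(u-K[0,2])/K[0,0]*d,(v-K[1,2])/K[1,1]*d,d],-1)
    w=p@T[:3,:3].T+T[:3,3]; w[d==0]=np.nan; return w
E
python3 - <<'E'
from h import *
im,d,K,T=load("pics/top0.npz");w=cloud(d,K,T)
c=im[155:275,200:300];cv2.imwrite("pics/c1.png",cv2.resize(c,None,fx=6,fy=5.0,interpolation=cv2.INTER_CUBIC)[:600])
c=im[225:285,340:430];cv2.imwrite("pics/c2.png",cv2.resize(c,None,fx=8,fy=8,interpolation=cv2.INTER_CUBIC))
im2,d2,K2,T2=load("pics/scene0.npz");w2=cloud(d2,K2,T2)
c=im2[150:265,255:370];cv2.imwrite("pics/c3.png",cv2.resize(c,None,fx=5,fy=5,interpolation=cv2.INTER_CUBIC))
for n,ww,r in(("top",w,(slice(225,285),slice(340,430))),("scene",w2,(slice(225,290),slice(130,200)))):
    p=ww[r].reshape(-1,3)
    for lo,hi in((.035,.045),(.07,.083),(.088,.1)):
        m=(p[:,2]>lo)&(p[:,2]<hi);q=p[m];print(n,lo,m.sum(),q.mean(0),q.min(0),q.max(0)) if m.sum() else 0
p=w[250:258];print(np.round(w[254,368:412:2],3)[:,[0,1,2]])
E
```

```text
top 0.035 764 [ 0.4606764  -0.27920409  0.03914485] [ 0.42595484 -0.3390533   0.0350337 ] [ 0.49902574 -0.22267553  0.04499475]
top 0.07 85 [ 0.46454424 -0.25698139  0.07624246] [ 0.44668166 -0.31134445  0.07028004] [ 0.47724923 -0.23879024  0.08268671]
top 0.088 71 [ 0.45859518 -0.31063584  0.0926488 ] [ 0.44673396 -0.32105384  0.08844969] [ 0.46932929 -0.29933012  0.09823572]
scene 0.035 973 [ 0.46811868 -0.28793626  0.04100816] [ 0.42649816 -0.34292032  0.03516854] [ 0.50074008 -0.22713984  0.04499562]
scene 0.07 122 [ 0.46872547 -0.26991124  0.07801091] [ 0.45639519 -0.32660034  0.0704138 ] [ 0.48039478 -0.24451481  0.08290048]
scene 0.088 98 [ 0.46064742 -0.31519149  0.09490149] [ 0.4490068  -0.32626679  0.08808477] [ 0.47227866 -0.30404744  0.09936042]
[[ 0.465 -0.239  0.039]
 [ 0.462 -0.241  0.061]
 [ 0.46  -0.243  0.075]
 [ 0.46  -0.248  0.077]
 [ 0.46  -0.253  0.076]
 [ 0.46  -0.258  0.076]
 [ 0.465 -0.27   0.037]
 [ 0.465 -0.275  0.037]
 [ 0.465 -0.28   0.036]
 [ 0.464 -0.284  0.042]
 [ 0.464 -0.29   0.04 ]
 [ 0.464 -0.294  0.042]
 [ 0.465 -0.301  0.036]
 [ 0.464 -0.305  0.04 ]
 [ 0.458 -0.3    0.087]
 [ 0.457 -0.303  0.092]
 [ 0.456 -0.308  0.095]
 [ 0.457 -0.313  0.091]
 [ 0.456 -0.317  0.096]
 [ 0.464 -0.336  0.036]
 [ 0.47  -0.35  -0.001]
 [ 0.469 -0.354  0.003]]
```

View pics/c1.png

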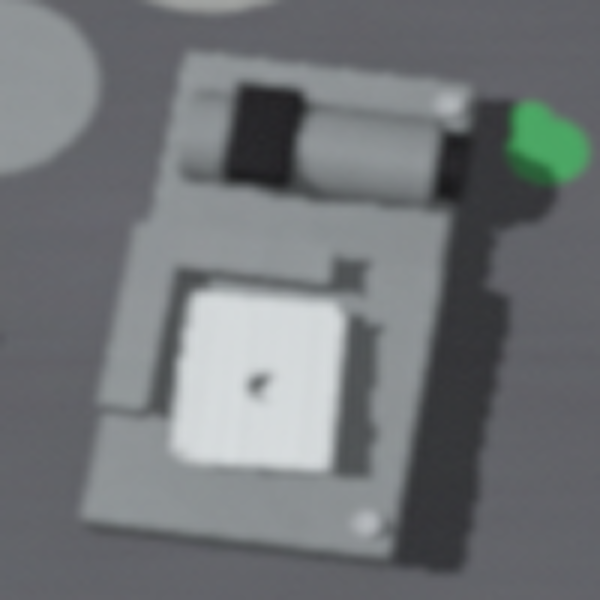

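View pics/c2.png

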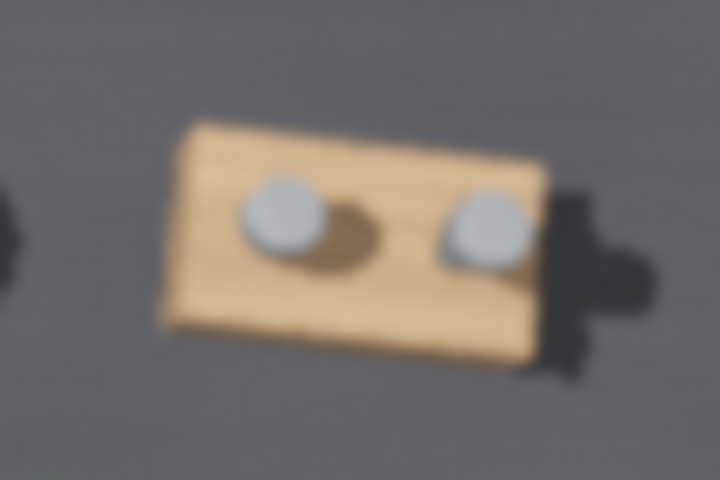

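View pics/c3.png

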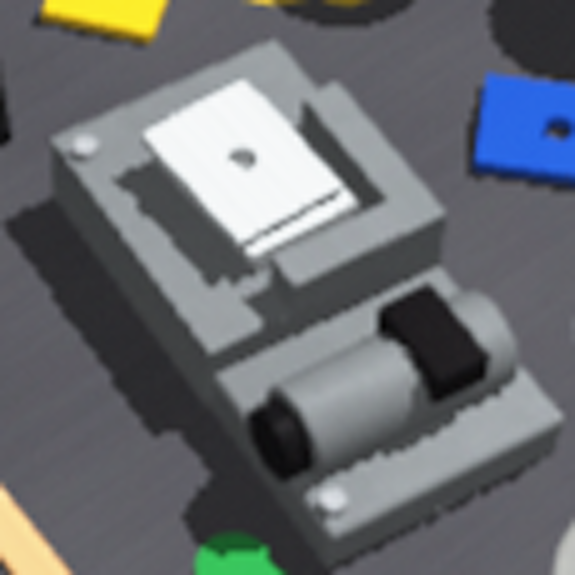

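```bash
cat >> h.py <<'E'
from scipy.spatial.transform import Rotation as R
def mv(o,target,roll=0.):
    """shift in units along tool axes from measured pose"""
    A=R.from_rotvec(o["tool_rot"]).as_matrix();s=A.T@(np.array(target)-o["tool_pos"])/0.04
    return np.round(s,3),np.round(np.degrees(roll)/5,3)
E
python3 - <<'E'
from h import *
from station import ctrl
o=ctrl.get_obs();print(R.from_rotvec(o["tool_rot"]).as_matrix().round(4))
im,d,K,T=load("pics/top0.npz");w=cloud(d,K,T)
# heights map around bed
im2,d2,K2,T2=load("pics/scene0.npz");w2=cloud(d2,K2,T2)
for n,ww,r in(("top",w,(slice(160,275),slice(200,300))),("scene",w2,(slice(150,265),slice(255,370)))):
    p=ww[r].reshape(-1,3);p=p[np.isfinite(p).all(1)]
    for lo,hi in((.04,.05),(.0625,.08)):
        q=p[(p[:,2]>lo)&(p[:,2]<hi)];print(n,lo,len(q),q.mean(0).round(4),cv2.minAreaRect((q[:,:2]*1000).astype(np.float32)))
# white plate
    g=ww[r][...,:];I=(im if n=="top" else im2)[r]
    m=(I.min(-1)>195)&(g[...,2]>.06);q=g[m];print("white",len(q),q.mean(0),cv2.minAreaRect((q[:,:2]*1000).astype(np.float32)))
E
```

```text
[[-5.000e-04  4.293e-01 -9.031e-01]
 [ 1.500e-03 -9.031e-01 -4.293e-01]
 [-1.000e+00 -1.600e-03 -2.000e-04]]
top 0.04 1589 [0.5097 0.0642 0.0446] ((559.5643310546875, 67.84587097167969), (130.12542724609375, 229.40147399902344), 80.12213134765625)
top 0.0625 1635 [0.5684 0.0792 0.0672] ((575.8829345703125, 75.21269226074219), (116.59967803955078, 196.02081298828125), 71.17658996582031)
white 717 [0.52179288 0.07488309 0.06746936] ((524.08740234375, 75.60144805908203), (63.57543182373047, 82.67455291748047), 84.3736343383789)
scene 0.04 1445 [0.5296 0.0476 0.0458] ((559.8941650390625, 63.61217498779297), (131.2322540283203, 232.04441833496094), 79.81027221679688)
scene 0.0625 1859 [0.5788 0.0716 0.0683] ((576.3594970703125, 68.33854675292969), (121.69181060791016, 200.769287109375), 71.59272003173828)
white 698 [0.52462801 0.06957733 0.06902982] ((523.9991455078125, 70.0113525390625), (67.18834686279297, 90.1642074584961), 80.59878540039062)
```

Run:
```python
from h import *
from station import ctrl
o=ctrl.get_obs();print(mv(o,[.538,.085,.23],np.radians(35.4)))
```

```text
(array([  0.03 , -11.758, -13.058]), np.float64(7.08))
```

>>> drive_tool --commands "-1 0 -0.67 -0.74 0.88; -1 0 -1.34 -1.49 1.77; -1 0 -2.0 -2.23 2.65; -1 0 -2.68 -2.97 3.54; -1 0 -3.34 -3.71 4.42; -1 0 -4.0 -4.46 5.3; -1 0 -4.68 -5.2 6.2; -1 0 -5.35 -5.94 7.08"

```text
t: 0.82
tool_pos: [0.3912, -0.2672, 0.231]
tool_rot: [-2.128, 0.19, 2.128]
contact_force: [0.4, -0.1, 1.0]
opening: 0.0853
```

Run:
```python
from h import *
from station import ctrl
o=ctrl.get_obs();print(mv(o,[.538,.085,.23],0),o["q"],o["t"],R.from_rotvec(o["tool_rot"]).as_matrix().round(3))
```

```text
(array([ 0.027, -9.317, -2.049]), np.float64(0.0)) [-7.56611829e-01 -3.22695868e-01  1.95308617e+00  1.24181939e-04
  1.51127766e+00  9.92652540e-01] 0.8167 [[ 0.    -0.178 -0.984]
 [ 0.    -0.984  0.178]
 [-1.    -0.    -0.   ]]
```

>>> drive_tool --commands "-1 0 -1 -0.22 0; -1 0 -2 -0.44 0; -1 0 -3 -0.66 0; -1 0 -4 -0.88 0; -1 0 -5 -1.1 0; -1 0 -6 -1.32 0; -1 0 -7 -1.54 0; -1 0 -8 -1.76 0"

```text
t: 1.48
tool_pos: [0.5159, 0.036, 0.2312]
tool_rot: [-2.131, 0.186, 2.131]
contact_force: [0.9, -0.7, -0.1]
opening: 0.0853
```

>>> drive_tool --commands "-1 0 -0.6 -0.15 0; -1 0 -1 -0.25 0; -1 0 -1 -0.25 0; -1 0 -1 -0.25 0"

```text
t: 1.82
tool_pos: [0.5323, 0.072, 0.2308]
tool_rot: [-2.13, 0.185, 2.133]
contact_force: [-1.0, -0.6, 0.5]
opening: 0.0855
```

Run:
```python
from h import *
from station import ctrl
o=ctrl.get_obs();i=ctrl.camera_info("wrist");im,d=ctrl.get_image("wrist");np.savez("pics/w1.npz",im=im,d=d,K=i["K"],T=i["T"]);cv2.imwrite("pics/w1.png",im)
print(o["tool_pos"],R.from_rotvec(o["tool_rot"]).as_matrix().round(3),i["T"].round(4),o["contact_force"])
```

```text
[0.53232815 0.07197009 0.23078098] [[-0.001 -0.171 -0.985]
 [-0.    -0.985  0.171]
 [-1.     0.001  0.001]] [[-1.718e-01 -9.424e-01 -2.871e-01  6.053e-01]
 [-9.851e-01  1.645e-01  4.960e-02  5.890e-02]
 [ 5.000e-04  2.914e-01 -9.566e-01  3.725e-01]
 [ 0.000e+00  0.000e+00  0.000e+00  1.000e+00]] [-0.99770132 -0.6278905   0.48588243]
```

View pics/w1.png

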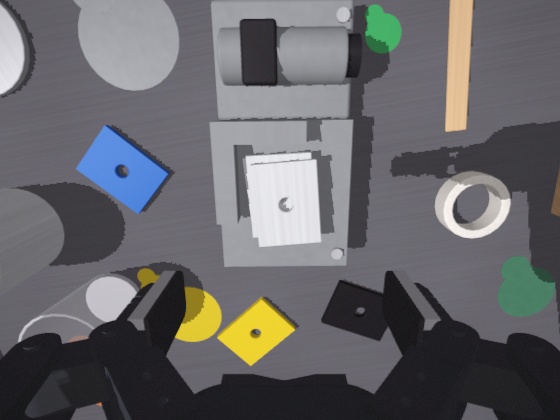

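Run:
```python
from h import *
im,d,K,T=load("pics/w1.npz")
c=im[110:280,200:365];cv2.imwrite("pics/c4.png",cv2.resize(c,None,fx=4,fy=3.5,interpolation=cv2.INTER_CUBIC))
w=cloud(d,K,T)
for v in range(110,280,10): print(v,' '.join('%3.0f'%(1000*z) for z in w[v,205:360:6,2]))
```

```text
110   0   0  27  29  30  30  30  31  30  29  30  29  30  30  29  30  28  30  29  30  30  28  29  29  -1  -2
120  -0  -0  -1  25  26  25  24  27  28  30  33  37  38  39  43  43  47  46  43  44  45  42  45 nan  45  -1
130   0  67  67  65  67  66  66  67  67  67  65  66  66  66  67  66  67  45  45  44  44  43  43  43  43  -1
140  -1  67  66 nan  66  66  66  66  67  66  67  67  66  68  66  66  66  45  44  43  45  46  44  45  44  -1
150  -1  65  66  66  66  55  44  44  45  44  45  45  45  44  45  43  43  45  44  44  45  43  43  45  45  -1
160   1   0  68  66  65  57  45  60  61  60  60  60  60  59  60  61  64  69  67 nan  43  46  45  44  46  -2
170  -0  -0  66  66  67  60  43  59  68  68  67  69  68  67  68  68  68  68  68  44  43  45  45  44  45   1
180  -2  -0  66  68  65  63  44  59  69  68  67  67  67 nan  68  68  67  68  68  43  45  44  44  44  45  -2
190  -0  -1  66  65  66  66  45  52  68  67  68  68  68  66  69  69  68  69  67  44  45  44  44  44  -1  -0
200  -1  -1  66  68  65  65  45  45  59  69  66  68  68  48  60  69  67  67  67  44  45  43  44  44   0   0
210   0   0  65  66  66  66  45  44  60  67  67  67  69  63  64  68  68  69  68  44  45  44  45  45  -1   0
220  -1  -0  66  66  66  66  44  42  60  69  68  68  68  69  67  69  68  68  69  45  44  44  44  45  -1  -1
230  -2   0  -1  45  45  44  45  44  60  68  67  67  67  69  67  67  66  67  68  69  44  46  44  45  -0  -1
240  -0   1  -2  43  45  44  46  45  45  68  67  69  68  69  67  67  67  67  68  69  44  45  45  44  -2  -1
250  -2  -1  -0  44  44  45  44  45  44  45  44  45  45  46  45  44  46  45  44  46  44  47  49  44   0  -0
260  -1  -2  -1  -0  45  45  45  45  44  45  44  45  44  43  44  44  44  45  44  44  44  43  46  45   1  -1
270   0  -2  -1   0  -1   1  -1  -0  -0  -0   0   0  -1  -0  -1  -1  -1  -2  -2  -2  -1  -1  -1  -1  -1  -1
```

View pics/c4.png

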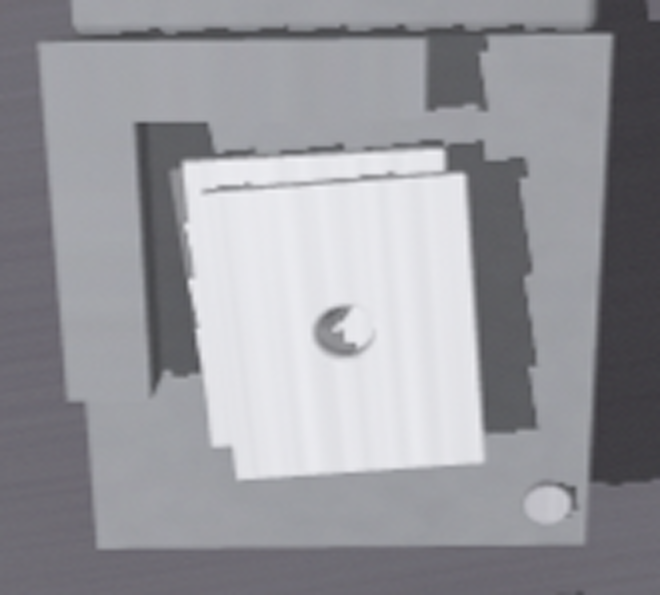

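```bash
cat >> h.py <<'E'
def ray(K,T,u,v,z):
    d=T[:3,:3]@np.array([(u-K[0,2])/K[0,0],(v-K[1,2])/K[1,1],1]);return (T[:3,3]+d*(z-T[2,3])/d[2])[:2]
def fit(B,W):
    B=np.array(B)/1e3;W=np.array(W);b=B.mean(0);w=W.mean(0)
    H=(B-b).T@(W-w);a=np.arctan2(H[0,1]-H[1,0],H[0,0]+H[1,1]);Rm=np.array([[np.cos(a),-np.sin(a)],[np.sin(a),np.cos(a)]])
    return a,w-Rm@b,Rm,((B@Rm.T+w-Rm@b-W)*1e3).round(1)
E
python3 - <<'E'
from h import *
im,d,K,T=load("pics/w1.npz")
f=lambda x,y,z:ray(K,T,200+x/4-.5+.125,110+y/3.5-.5+.14,z)
P=[(38,43,.067,75,65),(67,400,.067,-20,65),(150,392,.067,-20,45),(135,122,.067,55,45),(97,548,.045,-75,65),(585,544,.045,-75,-65),(612,33,.045,75,-65)]
a,t,Rm,e=fit([p[3:] for p in P],[f(*p[:3]) for p in P]);print(a,t,e.tolist())
print("hole",t+Rm@[.015,.015])
for p in((345,331),(203,191),(466,173),(484,462),(237,480)): print("plate",((f(*p,.069)-t)@Rm*1e3).round(1))
for p in((182,160),(445,149),(213,447)): print("mid",((f(*p,.061)-t)@Rm*1e3).round(1))
for p in((170,170),): print("low",((f(*p,.053)-t)@Rm*1e3).round(1))
E
```

```text
-0.1633861694567481 [0.52246156 0.07278025] [[0.9, -0.1], [0.1, 0.0], [-2.0, 0.3], [0.5, 0.1], [0.2, 0.1], [0.1, -0.0], [0.2, -0.4]]
hole [0.5397017  0.08514058]
plate [-0.6 -1.5]
plate [37.1 30.1]
plate [ 41.1 -29. ]
plate [-38.4 -34.8]
plate [-43.2  24.9]
mid [44.  35.4]
mid [ 46.3 -24.8]
mid [-36.4  31.2]
low [40.3 39.3]
```

```bash
cat >> h.py <<'E'
YAW=-0.1634;TB=np.array([.52246,.07278]);RB=np.array([[np.cos(YAW),-np.sin(YAW)],[np.sin(YAW),np.cos(YAW)]])
def bw(x,y,z): return [*(TB+RB@np.array([x,y])/1e3),z/1e3]
def st(o):
    A=R.from_rotvec(o["tool_rot"]).as_matrix();b=(np.array(o["tool_pos"])[:2]-TB)@RB*1e3
    n=-A[:,2];f=np.r_[RB.T@np.array(o["contact_force"])[:2],o["contact_force"][2]]
    print("t",o["t"],"bed",b.round(2),"z",(o["tool_pos"][2]*1e3).round(1),"yaw(-z) vs bed",round(float(np.arctan2(n[1],n[0])-YAW),4),"tilt",A[:2,0].round(4),"F",f.round(2),"op",round(o["opening"],4))
E
python3 - <<'E'
from h import *
from station import ctrl
o=ctrl.get_obs();st(o);print(mv(o,bw(-66,2,110)),mv(o,bw(-66,2,47)))
E
```

```text
t 1.8667 bed [9.87 0.06] z 230.9 yaw(-z) vs bed -0.0103 tilt [-0.001  -0.0005] F [ 0.22  0.83 -0.77] op 0.0855
(array([ 3.024, -0.031,  1.895]), np.float64(0.0)) (array([ 4.599, -0.032,  1.893]), np.float64(0.0))
```

>>> drive_tool --commands "0.3 0 -0.01 0.6 -0.12; 0.3 0.6 -0.02 1.3 -0.12; 0.3 1.3 -0.03 1.9 -0.12; 0.3 2.2 -0.03 1.9 -0.12; 0.3 3.02 -0.03 1.9 -0.12; 0.3 3.02 -0.03 1.9 -0.12; 0.3 3.02 -0.03 1.9 -0.12; 0.3 3.02 -0.03 1.9 -0.12"

```text
t: 2.53
tool_pos: [0.4592, 0.0852, 0.1125]
tool_rot: [-2.138, 0.176, 2.133]
contact_force: [0.4, -1.1, 0.3]
opening: 0.0299
```

Run:
```python
from h import *
from station import ctrl
o=ctrl.get_obs();st(o);print(mv(o,bw(-66,2,48)))
i=ctrl.camera_info("wrist");im,d=ctrl.get_image("wrist");np.savez("pics/w2.npz",im=im,d=d,K=i["K"],T=i["T"]);cv2.imwrite("pics/w2.png",im)
```

```text
t 2.5333 bed [-64.47   1.92] z 112.5 yaw(-z) vs bed -0.0015 tilt [ 0.0026 -0.    ] F [ 0.54 -1.01  0.26] op 0.0299
(array([ 1.612e+00, -1.000e-03,  4.200e-02]), np.float64(0.0))
```

View pics/w2.png

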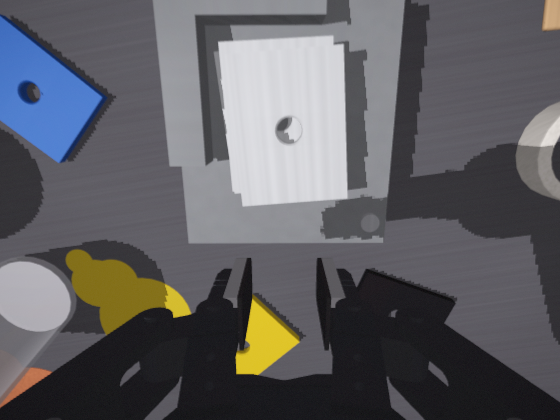

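>>> drive_tool --commands "0.3 0.5 0 0.02 0; 0.3 1.0 0 0.02 0; 0.3 1.4 0 0.02 0; 0.3 1.58 0 0.02 0; 0.3 1.58 0 0.02 0; 0.3 1.58 0 0.02 0"

```text
t: 3.08
tool_pos: [0.4585, 0.0859, 0.0489]
tool_rot: [-2.138, 0.175, 2.134]
contact_force: [0.8, 0.5, -1.6]
opening: 0.0299
```

Run:
```python
from h import *
from station import ctrl
o=ctrl.get_obs();st(o)
```

```text
t 3.0833 bed [-65.27   2.53] z 48.9 yaw(-z) vs bed -0.0003 tilt [0.0023 0.    ] F [ 0.69  0.6  -1.55] op 0.0299
```

>>> drive_tool --commands "0.3 0 0 -0.05 0; 0.3 0 0 -0.1 0; 0.3 0 0 -0.15 0; 0.3 0 0 -0.2 0; 0.3 0 0 -0.25 0; 0.3 0 0 -0.3 0; 0.3 0 0 -0.35 0; 0.3 0 0 -0.4 0"

```text
t: 3.75
tool_pos: [0.4729, 0.0834, 0.0472]
tool_rot: [-2.135, 0.175, 2.137]
contact_force: [-0.6, 0.4, 0.4]
opening: 0.0297
```

Run:
```python
from h import *
from station import ctrl
o=ctrl.get_obs();st(o)
```

```text
t 3.75 bed [-50.63   2.42] z 47.2 yaw(-z) vs bed -0.0001 tilt [-0.0007  0.0002] F [-0.62  0.27  0.44] op 0.0297
```

>>> drive_tool --commands "0.3 0 0 -0.03 0; 0.3 0 0 -0.06 0; 0.3 0 0 -0.09 0; 0.3 0 0 -0.12 0; 0.3 0 0 -0.15 0; 0.3 0 0 -0.18 0; 0.3 0 0 -0.21 0; 0.3 0 0 -0.24 0"

```text
t: 4.42
tool_pos: [0.4824, 0.0817, 0.0472]
tool_rot: [-2.136, 0.175, 2.136]
contact_force: [-1.5, 0.9, -0.3]
opening: 0.0297
```

Run:
```python
from h import *
from station import ctrl
o=ctrl.get_obs();st(o)
i=ctrl.camera_info("wrist");im,d=ctrl.get_image("wrist");np.savez("pics/w3.npz",im=im,d=d,K=i["K"],T=i["T"]);cv2.imwrite("pics/w3.png",im)
```

```text
t 4.4167 bed [-40.96   2.31] z 47.2 yaw(-z) vs bed -0.0002 tilt [-0.0002 -0.0001] F [-1.6  0.7 -0.3] op 0.0297
```

View pics/w3.png

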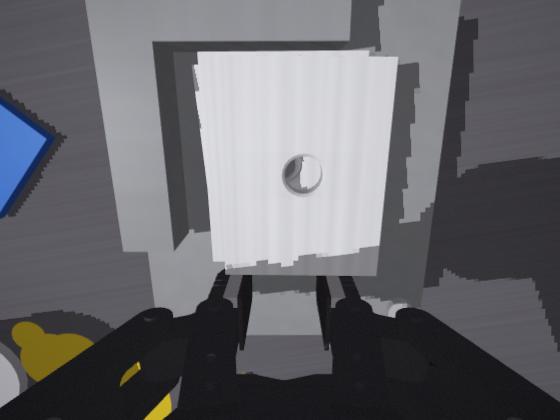

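>>> drive_tool --commands "0.3 0 0 -0.02 0; 0.3 0 0 -0.04 0; 0.3 0 0 -0.06 0; 0.3 0 0 -0.08 0; 0.3 0 0 -0.08 0"

```text
t: 4.88
tool_pos: [0.4851, 0.0814, 0.0471]
tool_rot: [-2.134, 0.175, 2.138]
contact_force: [-4.6, 1.4, 2.7]
opening: 0.0299
```

>>> drive_tool --commands "0.3 0 0 -0.015 0; 0.3 0 0 -0.03 0; 0.3 0 0 -0.03 0"

```text
t: 5.13
tool_pos: [0.4857, 0.0814, 0.047]
tool_rot: [-2.133, 0.174, 2.139]
contact_force: [-5.9, 1.4, 1.8]
opening: 0.0302
```

Run:
```python
from h import *
from station import ctrl
o=ctrl.get_obs();st(o)
```

```text
t 5.1333 bed [-37.66   2.56] z 47.0 yaw(-z) vs bed 0.0001 tilt [-0.0028  0.0007] F [-6.07  0.46  1.84] op 0.0302
```

>>> drive_tool --commands "0.3 0 0 0.15 0; 0.3 0 0 0.4 0; 0.3 -0.8 0 0.5 0; 0.3 -1.5 0 0.5 0; 0.3 -1.5 0.6 0.2 -1.4; 0.3 -1.5 1.2 0 -2.8; 0.3 -1.5 1.5 -0.6 -4.2; 0.3 -1.5 1.5 -1.2 -5.6"

```text
t: 5.8
tool_pos: [0.5247, 0.0119, 0.108]
tool_rot: [2.045, 0.337, -2.04]
contact_force: [0.2, 0.1, 0.1]
opening: 0.0299
```

>>> drive_tool --commands "0.3 0 0 0 -1.4; 0.3 0 0 0 -2.8; 0.3 0 0 0 -4.2; 0.3 0 0 0 -5.6; 0.3 0 0 0 -7; 0.3 0 0 0 -8.4; 0.3 0 0 0 -9.8; 0.3 0 0 0 -11.2"

```text
t: 6.47
tool_pos: [0.5244, 0.0139, 0.1077]
tool_rot: [1.4, 1.072, -1.398]
contact_force: [-0.0, 0.4, 0.7]
opening: 0.03
```

Run:
```python
from h import *
from station import ctrl
o=ctrl.get_obs();st(o);print(mv(o,bw(14,-60,100)))
```

```text
t 6.4667 bed [ 11.53 -57.74] z 107.7 yaw(-z) vs bed 1.4719 tilt [ 0.0021 -0.0007] F [-0.08  0.38  0.7 ] op 0.03
(array([0.193, 0.067, 0.05 ]), np.float64(0.0))
```

>>> drive_tool --commands "0.3 0.4 0.06 0.05 -1.2; 0.3 0.9 0.06 0.05 -1.2; 0.3 1.3 0.06 0.05 -1.2; 0.3 1.52 0.06 0.05 -1.2; 0.3 1.52 0.06 0.05 -1.2; 0.3 1.52 0.06 0.05 -1.2"

```text
t: 6.97
tool_pos: [0.5263, 0.0114, 0.0468]
tool_rot: [1.329, 1.126, -1.328]
contact_force: [-0.6, -0.8, -0.7]
opening: 0.03
```

>>> drive_tool --commands "0.3 0 0 -0.05 0; 0.3 0 0 -0.1 0; 0.3 0 0 -0.15 0; 0.3 0 0 -0.2 0; 0.3 0 0 -0.25 0; 0.3 0 0 -0.3 0; 0.3 0 0 -0.35 0; 0.3 0 0 -0.4 0"

```text
t: 7.63
tool_pos: [0.5288, 0.0274, 0.0465]
tool_rot: [1.328, 1.127, -1.329]
contact_force: [0.2, -1.1, 0.9]
opening: 0.03
```

Run:
```python
from h import *
from station import ctrl
o=ctrl.get_obs();st(o)
i=ctrl.camera_info("wrist");im,d=ctrl.get_image("wrist");np.savez("pics/w4.npz",im=im,d=d,K=i["K"],T=i["T"]);cv2.imwrite("pics/w4.png",im)
```

```text
t 7.6333 bed [ 13.61 -43.79] z 46.5 yaw(-z) vs bed 1.5707 tilt [-0.     -0.0004] F [ 0.34 -1.09  0.94] op 0.03
```

View pics/w4.png

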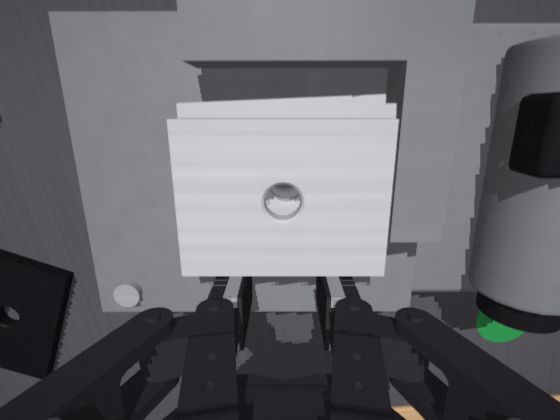

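>>> drive_tool --commands "0.3 0 0 -0.04 0; 0.3 0 0 -0.08 0; 0.3 0 0 -0.12 0; 0.3 0 0 -0.16 0; 0.3 0 0 -0.2 0; 0.3 0 0 -0.24 0; 0.3 0 0 -0.28 0; 0.3 0 0 -0.3 0"

```text
t: 8.35
tool_pos: [0.5305, 0.0391, 0.0464]
tool_rot: [1.328, 1.128, -1.329]
contact_force: [-1.5, -2.6, 0.0]
opening: 0.0299
```

>>> drive_tool --commands "0.3 0 0 -0.02 0; 0.3 0 0 -0.04 0; 0.3 0 0 -0.06 0; 0.3 0 0 -0.06 0"

```text
t: 8.68
tool_pos: [0.5309, 0.0417, 0.0464]
tool_rot: [1.329, 1.128, -1.329]
contact_force: [-1.7, -2.3, 0.1]
opening: 0.0302
```

Run:
```python
from h import *
from station import ctrl
o=ctrl.get_obs();st(o)
```

```text
t 8.6833 bed [ 13.42 -29.26] z 46.4 yaw(-z) vs bed 1.5707 tilt [-0.0003  0.0003] F [-1.3  -2.58  0.13] op 0.0302
```

>>> drive_tool --commands "0.3 0 0 -0.02 0; 0.3 0 0 -0.04 0; 0.3 0 0 -0.04 0"

```text
t: 8.93
tool_pos: [0.5313, 0.0433, 0.0464]
tool_rot: [1.329, 1.128, -1.329]
contact_force: [-2.7, -2.6, 0.8]
opening: 0.03
```

>>> drive_tool --commands "0.3 0 0 -0.015 0; 0.3 0 0 -0.03 0; 0.3 0 0 -0.03 0"

```text
t: 9.18
tool_pos: [0.5313, 0.0442, 0.0464]
tool_rot: [1.328, 1.128, -1.329]
contact_force: [-2.6, -3.2, 0.4]
opening: 0.0296
```

Run:
```python
from h import *
from station import ctrl
o=ctrl.get_obs();st(o)
i=ctrl.camera_info("wrist");im,d=ctrl.get_image("wrist");np.savez("pics/w5.npz",im=im,d=d,K=i["K"],T=i["T"]);cv2.imwrite("pics/w5.png",im)
```

```text
t 9.1833 bed [ 13.41 -26.74] z 46.4 yaw(-z) vs bed 1.5708 tilt [-0.0005 -0.0003] F [-2.08 -3.54  0.36] op 0.0296
```

View pics/w5.png

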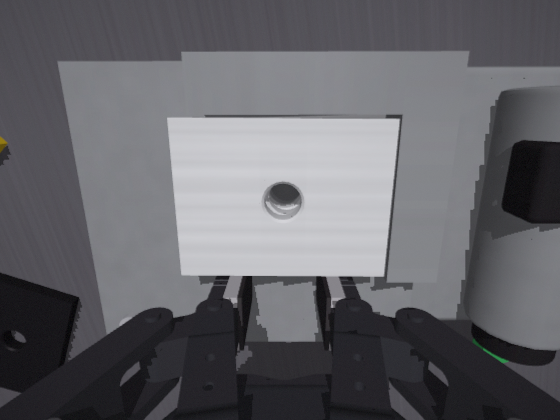

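>>> drive_tool --commands "0.3 0 0 -0.015 0; 0.3 0 0 -0.03 0; 0.3 0 0 -0.03 0"

```text
t: 9.48
tool_pos: [0.5314, 0.0452, 0.0464]
tool_rot: [1.328, 1.128, -1.33]
contact_force: [-4.3, -4.8, 0.7]
opening: 0.0297
```

>>> drive_tool --commands "0.3 0 0 -0.01 0; 0.3 0 0 -0.02 0; 0.3 0 0 -0.02 0"

```text
t: 9.73
tool_pos: [0.5315, 0.0455, 0.0464]
tool_rot: [1.327, 1.127, -1.33]
contact_force: [-3.0, -6.5, 2.3]
opening: 0.0297
```

Run:
```python
from h import *
from station import ctrl
o=ctrl.get_obs();st(o)
```

```text
t 9.7333 bed [ 13.38 -25.48] z 46.4 yaw(-z) vs bed 1.571 tilt [-0.001  -0.0018] F [-1.91 -6.9   2.34] op 0.0297
```

>>> drive_tool --commands "0.3 0 0 -0.01 0; 0.3 0 0 -0.015 0; 0.3 0 0 -0.015 0"

```text
t: 9.98
tool_pos: [0.5317, 0.0456, 0.0464]
tool_rot: [1.326, 1.126, -1.33]
contact_force: [-3.1, -8.1, 1.0]
opening: 0.03
```

Run:
```python
from h import *
from station import ctrl
o=ctrl.get_obs();st(o)
```

```text
t 9.9833 bed [ 13.55 -25.32] z 46.4 yaw(-z) vs bed 1.571 tilt [-0.0008 -0.0027] F [-1.76 -8.5   1.01] op 0.03
```

>>> drive_tool --commands "0.3 0 0 0.1 0; 0.3 0 0 0.3 0; 0.3 -0.8 0 0.3 0; 0.3 -1.4 0 0.3 0; 0.3 -1.4 -0.6 0 1.4; 0.3 -1.4 -1.2 -0.4 2.8; 0.3 -1.4 -1.64 -0.8 4.2; 0.3 -1.4 -1.7 -1.0 5.6"

```text
t: 10.65
tool_pos: [0.4695, 0.0991, 0.1024]
tool_rot: [1.676, 0.825, -1.674]
contact_force: [-0.3, -0.2, -0.3]
opening: 0.0298
```

>>> drive_tool --commands "0.3 0 0 0 1.4; 0.3 0 0 0 2.8; 0.3 0 0 0 4.2; 0.3 0 0 0 5.6; 0.3 0 0 0 7; 0.3 0 0 0 8.4; 0.3 0 0 0 9.8; 0.3 0 0 0 11.2"

```text
t: 11.32
tool_pos: [0.4719, 0.0976, 0.1029]
tool_rot: [-2.189, 0.07, 2.186]
contact_force: [-0.3, 0.3, -0.3]
opening: 0.03
```

Run:
```python
from h import *
from station import ctrl
o=ctrl.get_obs();st(o);print(mv(o,bw(-52,15,46.5)))
```

```text
t 11.3167 bed [-53.95  16.28] z 102.9 yaw(-z) vs bed 0.0982 tilt [0.0016 0.0015] F [-0.4   0.26 -0.27] op 0.03
(array([ 1.409,  0.039, -0.043]), np.float64(0.0))
```

>>> drive_tool --commands "0.3 0.4 0.03 0 1.2; 0.3 0.9 0.03 0 1.2; 0.3 1.3 0.03 0 1.2; 0.3 1.41 0.03 0 1.2; 0.3 1.41 0.03 0 1.2; 0.3 1.41 0.03 0 1.2"

```text
t: 11.82
tool_pos: [0.4719, 0.0963, 0.0466]
tool_rot: [-2.137, 0.174, 2.134]
contact_force: [-0.0, -0.5, 0.4]
opening: 0.0301
```

>>> drive_tool --commands "0.3 0 0 -0.05 0; 0.3 0 0 -0.1 0; 0.3 0 0 -0.15 0; 0.3 0 0 -0.2 0; 0.3 0 0 -0.24 0; 0.3 0 0 -0.28 0; 0.3 0 0 -0.31 0; 0.3 0 0 -0.33 0"

```text
t: 12.48
tool_pos: [0.4845, 0.094, 0.0461]
tool_rot: [-2.136, 0.175, 2.136]
contact_force: [-0.2, 0.5, -0.5]
opening: 0.03
```

Run:
```python
from h import *
from station import ctrl
o=ctrl.get_obs();st(o)
i=ctrl.camera_info("wrist");im,d=ctrl.get_image("wrist");np.savez("pics/w6.npz",im=im,d=d,K=i["K"],T=i["T"]);cv2.imwrite("pics/w6.png",im)
```

```text
t 12.4833 bed [-40.93  14.74] z 46.1 yaw(-z) vs bed -0.0002 tilt [-0.  0.] F [-0.25  0.51 -0.5 ] op 0.03
```

View pics/w6.png

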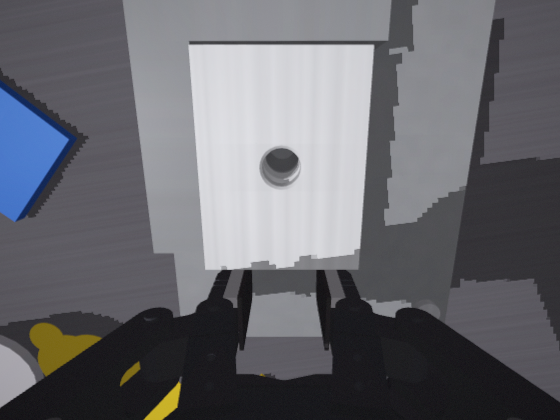

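>>> drive_tool --commands "0.3 0 0 -0.03 0; 0.3 0 0 -0.06 0; 0.3 0 0 -0.08 0; 0.3 0 0 -0.08 0"

```text
t: 12.87
tool_pos: [0.4876, 0.0935, 0.0461]
tool_rot: [-2.136, 0.175, 2.136]
contact_force: [-0.4, 0.1, -0.5]
opening: 0.03
```

>>> drive_tool --commands "0.3 0 0 -0.015 0; 0.3 0 0 -0.03 0; 0.3 0 0 -0.03 0"

```text
t: 13.12
tool_pos: [0.4885, 0.0933, 0.046]
tool_rot: [-2.136, 0.175, 2.137]
contact_force: [-0.6, 0.0, -0.2]
opening: 0.0298
```

Run:
```python
from h import *
from station import ctrl
o=ctrl.get_obs();st(o)
```

```text
t 13.1167 bed [-36.85  14.73] z 46.0 yaw(-z) vs bed -0.0002 tilt [-0.0005  0.0001] F [-0.63 -0.06 -0.17] op 0.0298
```

Still no contact; continue in small steps.

>>> drive_tool --commands "0.3 0 0 -0.015 0; 0.3 0 0 -0.03 0; 0.3 0 0 -0.03 0"

```text
t: 13.37
tool_pos: [0.4889, 0.0933, 0.0458]
tool_rot: [-2.133, 0.175, 2.139]
contact_force: [-5.8, 1.1, 1.6]
opening: 0.0301
```

>>> drive_tool --commands "0.3 0 0 -0.01 0; 0.3 0 0 -0.02 0; 0.3 0 0 -0.02 0"

```text
t: 13.62
tool_pos: [0.4889, 0.0932, 0.0455]
tool_rot: [-2.131, 0.175, 2.141]
contact_force: [-8.8, 1.1, 4.0]
opening: 0.0304
```

Run:
```python
from h import *
from station import ctrl
o=ctrl.get_obs();st(o)
```

```text
t 13.6167 bed [-36.45  14.7 ] z 45.5 yaw(-z) vs bed -0.0 tilt [-0.0047  0.0004] F [-8.81 -0.36  4.05] op 0.0304
```

>>> drive_tool --commands "0.3 0 0 0.1 0; 0.3 0 0 0.3 0; 0.3 -0.8 0 0.1 0; 0.3 -1.6 0 -0.5 0; 0.3 -2.2 0 -1.1 0; 0.3 -2.6 0 -1.3 0; 0.3 -2.6 0 -1.3 0; 0.3 -2.6 0 -1.3 0"

```text
t: 14.28
tool_pos: [0.5426, 0.0845, 0.1511]
tool_rot: [-2.139, 0.175, 2.133]
contact_force: [0.6, 0.3, -0.8]
opening: 0.03
```

Run:
```python
from h import *
from station import ctrl
o=ctrl.get_obs();st(o);print(o["q"])
i=ctrl.camera_info("wrist");im,d=ctrl.get_image("wrist");np.savez("pics/w7.npz",im=im,d=d,K=i["K"],T=i["T"]);cv2.imwrite("pics/w7.png",im)
c=im[60:260,190:390];cv2.imwrite("pics/c7.png",cv2.resize(c,None,fx=3,fy=3,interpolation=cv2.INTER_CUBIC))
```

```text
t 14.2833 bed [18.  14.8] z 151.1 yaw(-z) vs bed -0.0004 tilt [ 0.0027 -0.    ] F [ 0.52  0.42 -0.8 ] op 0.03
[ 1.89012742e-02 -6.66358225e-02  1.86858024e+00 -7.44142112e-05
  1.33692079e+00  1.75354911e+00]
```

View pics/c7.png

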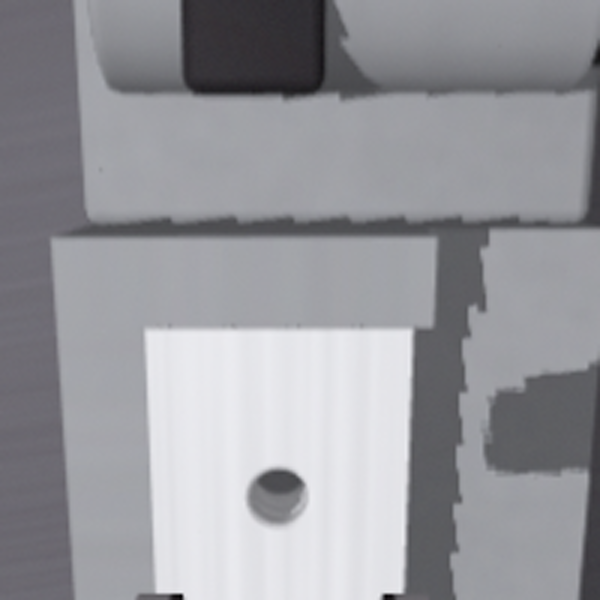

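Run:
```python
from h import *
im,d,K,T=load("pics/w7.npz")
g=cv2.cvtColor(im,cv2.COLOR_BGR2GRAY)[205:246,262:303];_,m=cv2.threshold(g,0,255,cv2.THRESH_BINARY_INV+cv2.THRESH_OTSU)
c=max(cv2.findContours(m,cv2.RETR_EXTERNAL,cv2.CHAIN_APPROX_NONE)[0],key=cv2.contourArea);e=cv2.fitEllipse(c);print(e)
u,v=e[0][0]+262,e[0][1]+205
p=ray(K,T,u,v,.069);print(u,v,p,((p-TB)@RB*1e3).round(2))
# fence/plates edge corner
for q in((145,328),(413,328)): print(((ray(K,T,190+q[0]/3,60+q[1]/3,.069)-TB)@RB*1e3).round(1))
cv2.imwrite("pics/c7b.png",cv2.resize(im[195:255,252:312],None,fx=9,fy=9,interpolation=cv2.INTER_CUBIC))
```

```text
((19.66323471069336, 19.797916412353516), (17.221881866455078, 18.571277618408203), 33.95954132080078)
281.66323471069336 224.79791641235352 [0.53998335 0.08601382] [15.14 15.91]
[54.2 44.7]
[ 54.2 -14.9]
```

View pics/c7b.png

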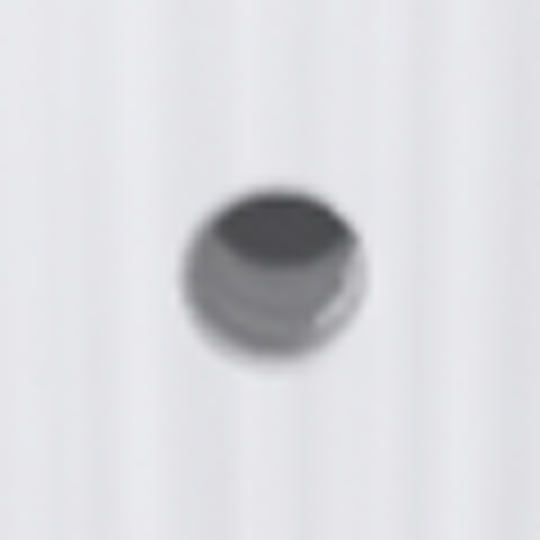

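>>> drive_tool --commands "-0.3 -0.6 0.3 0 -1.4; -0.3 -1.2 1.0 0.05 -2.8; -0.3 -1.7 1.9 0.1 -4.2; -0.3 -1.7 2.8 0.15 -5.6; -0.3 -1.7 3.7 0.2 -7; -0.3 -1.7 4.6 0.2 -8.4; -0.3 -1.7 5.5 0.25 -9.8; -0.3 -1.7 6.4 0.3 -11.2"

```text
t: 15.0
tool_pos: [0.4871, -0.1631, 0.2154]
tool_rot: [1.765, 0.724, -1.77]
contact_force: [0.5, 0.4, -0.5]
opening: 0.0552
```

Run:
```python
from h import *
from station import ctrl
o=ctrl.get_obs();st(o);print(mv(o,[.459,-.313,.22]))
```

```text
t 15.0 bed [   3.46 -238.48] z 215.4 yaw(-z) vs bed 0.9389 tilt [-0.0032  0.0016] F [ 0.39  0.49 -0.47] op 0.0552
(array([-0.119,  2.184,  3.125]), np.float64(0.0))
```

>>> drive_tool --commands "-0.3 -0.1 0.5 0.7 -1.4; -0.3 -0.1 1.0 1.4 -2.8; -0.3 -0.1 1.6 2.2 -4.2; -0.3 -0.1 2.0 2.9 -5.6; -0.3 -0.1 2.05 2.95 -7; -0.3 -0.1 2.05 2.95 -7.4; -0.3 -0.1 2.05 2.95 -7.4"

```text
t: 15.58
tool_pos: [0.4599, -0.303, 0.2191]
tool_rot: [1.324, 1.136, -1.325]
contact_force: [-1.0, -0.6, 0.1]
opening: 0.0554
```

Run:
```python
from h import *
from station import ctrl
o=ctrl.get_obs();st(o);print(o["tool_pos"])
i=ctrl.camera_info("wrist");im,d=ctrl.get_image("wrist");np.savez("pics/w8.npz",im=im,d=d,K=i["K"],T=i["T"]);cv2.imwrite("pics/w8.png",im)
```

```text
t 15.5833 bed [  -0.57 -380.99] z 219.1 yaw(-z) vs bed 1.5775 tilt [-0.0034  0.003 ] F [-0.88 -0.75  0.11] op 0.0554
[ 0.45991556 -0.30304323  0.21913495]
```

View pics/w8.png

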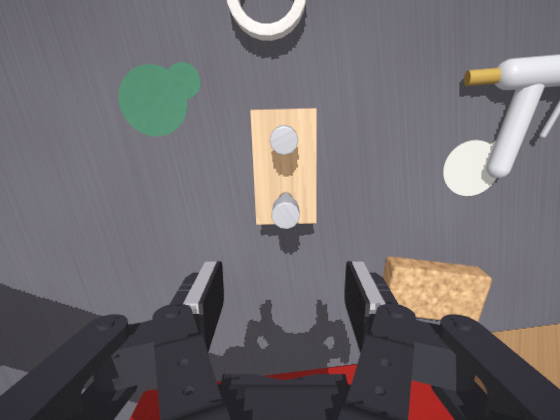

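```bash
cat > pin.py <<'E'
from h import *
import sys
im,d,K,T=load(sys.argv[1]);w=cloud(d,K,T)
for lo,hi in((.086,.099),(.070,.083)):
    m=((w[...,2]>lo)&(w[...,2]<hi));m[:, :150]=0;m[:,420:]=0
    m[int(sys.argv[2]):]=0
    m=m.astype(np.uint8)
    n,l,s,c=cv2.connectedComponentsWithStats(m)
    for k in range(1,n):
        if s[k,4]>60:
            q=w[l==k];ct=cv2.findContours((l==k).astype(np.uint8),cv2.RETR_EXTERNAL,cv2.CHAIN_APPROX_NONE)[0][0];cc,r=cv2.minEnclosingCircle(ct)
            print(lo,s[k],"med z",np.median(q[:,2]).round(4),"mean",q.mean(0).round(4),"circ",np.round(cc,1),round(r,1),"ray",ray(K,T,*cc,.094 if lo>.08 else .078).round(4))
E
python3 pin.py pics/w8.npz 255
python3 - <<'E'
import cv2
im=cv2.imread("pics/w8.png");cv2.imwrite("pics/c8.png",cv2.resize(im[95:240,220:350],None,fx=4,fy=4,interpolation=cv2.INTER_CUBIC))
E
```

```text
0.086 [271 200  29  29 632] med z 0.093 mean [ 0.459  -0.3122  0.0928] circ [285.  214.1] 14.3 ray [ 0.4591 -0.3117]
0.07 [269 126  29  29 640] med z 0.0772 mean [ 0.4668 -0.2536  0.0771] circ [283.2 140.1] 14.5 ray [ 0.4668 -0.2535]
0.07 [272 196  27  13  85] med z 0.0774 mean [ 0.4603 -0.3041  0.0772] circ [285. 207.] 13.0 ray [ 0.4594 -0.3101]
```

View pics/c8.png

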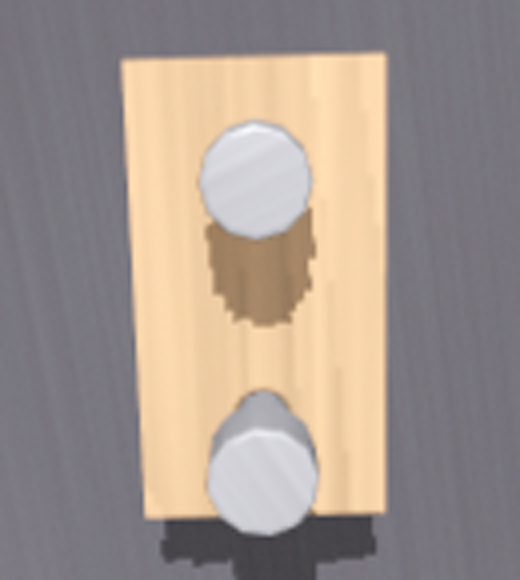

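Run:
```python
from h import *
from station import ctrl
o=ctrl.get_obs();st(o);print(mv(o,[.459,-.312,.13]),mv(o,[.459,-.312,.0735]))
```

```text
t 15.6333 bed [-2.8000e-01 -3.8061e+02] z 219.5 yaw(-z) vs bed 1.577 tilt [-0.003   0.0026] F [ 0.42  0.75 -0.21] op 0.0554
(array([2.238, 0.012, 0.239]), np.float64(0.0)) (array([3.65 , 0.017, 0.242]), np.float64(0.0))
```

>>> drive_tool --commands "-0.3 0.5 0.01 0.24 0; -0.3 1.2 0.01 0.24 0; -0.3 1.9 0.01 0.24 0; -0.3 2.24 0.01 0.24 0; -0.3 2.24 0.01 0.24 0; -0.3 2.24 0.01 0.24 0"

```text
t: 16.13
tool_pos: [0.46, -0.3122, 0.1316]
tool_rot: [1.323, 1.134, -1.324]
contact_force: [0.2, -0.1, -0.3]
opening: 0.0554
```

```bash
python3 - <<'E'
from h import *
from station import ctrl
o=ctrl.get_obs();st(o);print(o["tool_pos"],mv(o,[.459,-.312,.0735]))
i=ctrl.camera_info("wrist");im,d=ctrl.get_image("wrist");np.savez("pics/w9.npz",im=im,d=d,K=i["K"],T=i["T"]);cv2.imwrite("pics/w9.png",im)
E
python3 pin.py pics/w9.npz 420
```

```text
t 16.1333 bed [   1.04 -390.  ] z 131.6 yaw(-z) vs bed 1.5787 tilt [-0.0017  0.0015] F [ 0.18 -0.12 -0.3 ] op 0.0554
[ 0.46004109 -0.31218932  0.13160234] (array([ 1.453e+00, -2.400e-02,  1.000e-03]), np.float64(0.0))
0.086 [ 262  223   41   41 1316] med z 0.093 mean [ 0.4591 -0.3118  0.0927] circ [282.2 242.9] 20.9 ray [ 0.4593 -0.3112]
0.07 [ 259  116   42   42 1334] med z 0.0771 mean [ 0.4668 -0.2536  0.0771] circ [280.  136.5] 21.0 ray [ 0.467  -0.2534]
0.07 [264 216  38  19 204] med z 0.0769 mean [ 0.4607 -0.3041  0.077 ] circ [282.5 232. ] 18.6 ray [ 0.4595 -0.3104]
```

View pics/w9.png

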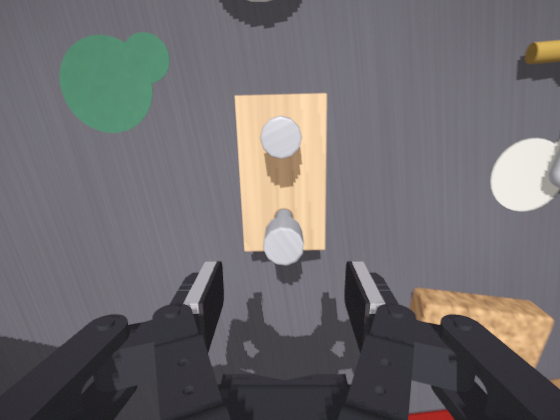

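>>> drive_tool --commands "-0.3 0.4 -0.02 0 0; -0.3 0.8 -0.02 0 0; -0.3 1.2 -0.02 0 0; -0.3 1.44 -0.02 0 0; -0.3 1.44 -0.02 0 0; -0.3 1.44 -0.02 0 0" --newtons 30

```text
t: 16.68
tool_pos: [0.4602, -0.3134, 0.076]
tool_rot: [1.323, 1.13, -1.323]
contact_force: [0.9, -0.5, 0.2]
opening: 0.0554
```

>>> drive_tool --commands "0.2 0 0 0 0; 0.2 0 0 0 0; 1 0 0 0 0; 1 0 0 0 0; 1 0 0 0 0; 1 0 0 0 0; 1 0 0 0 0" --newtons 30

```text
t: 17.27
tool_pos: [0.4603, -0.3138, 0.0763]
tool_rot: [1.323, 1.129, -1.323]
contact_force: [-1.8, 0.1, 5.3]
opening: 0.0226
```

Run:
```python
from h import *
from station import ctrl
o=ctrl.get_obs();st(o);print(o["tool_pos"])
i=ctrl.camera_info("wrist");im,d=ctrl.get_image("wrist");np.savez("pics/w10.npz",im=im,d=d,K=i["K"],T=i["T"]);cv2.imwrite("pics/w10.png",im)
```

```text
t 17.2667 bed [   1.57 -391.51] z 76.3 yaw(-z) vs bed 1.5784 tilt [ 0.0013 -0.0015] F [-1.81 -0.21  5.3 ] op 0.0226
[ 0.46031845 -0.31376831  0.07630271]
```

View pics/w10.png

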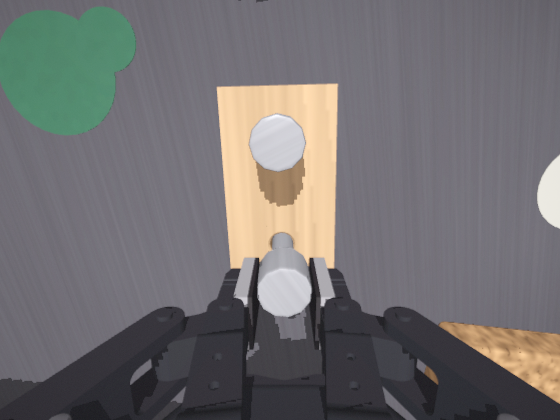

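>>> drive_tool --commands "1 -0.2 0 0 0; 1 -0.5 0 0 0; 1 -0.8 0 0 0; 1 -1.2 0 0 0; 1 -1.7 0 0 0; 1 -2.2 0 0 0; 1 -2.6 0 0 0; 1 -2.6 0 0 0"

```text
t: 17.98
tool_pos: [0.4615, -0.3146, 0.1845]
tool_rot: [1.322, 1.123, -1.32]
contact_force: [0.8, -0.4, 0.1]
opening: 0.0228
```

Run:
```python
from h import *
from station import ctrl
o=ctrl.get_obs();st(o);print(o["tool_pos"])
i=ctrl.camera_info("wrist");im,d=ctrl.get_image("wrist");np.savez("pics/w11.npz",im=im,d=d,K=i["K"],T=i["T"]);cv2.imwrite("pics/w11.png",im)
im,d=ctrl.get_image("scene");cv2.imwrite("pics/s11.png",cv2.resize(im[120:300,80:280],None,fx=3.5,fy=3.3))
print(mv(o,bw(14.6,15.5,176)))
```

```text
t 17.9833 bed [   2.87 -392.12] z 184.5 yaw(-z) vs bed 1.5785 tilt [ 0.006  -0.0054] F [ 0.85 -0.28  0.12] op 0.0228
[ 0.46150472 -0.31458446  0.18450348]
(array([  0.171,   0.37 , -10.189]), np.float64(0.0))
```

View pics/w11.png

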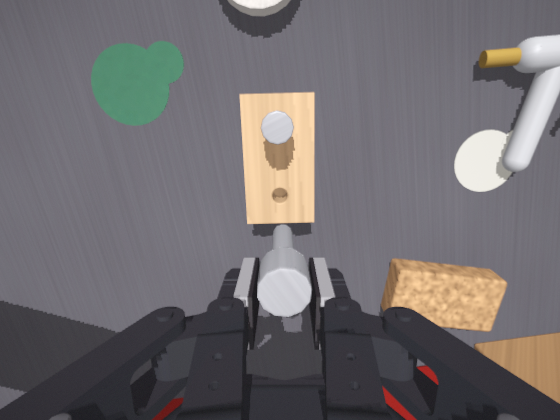

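View pics/s11.png

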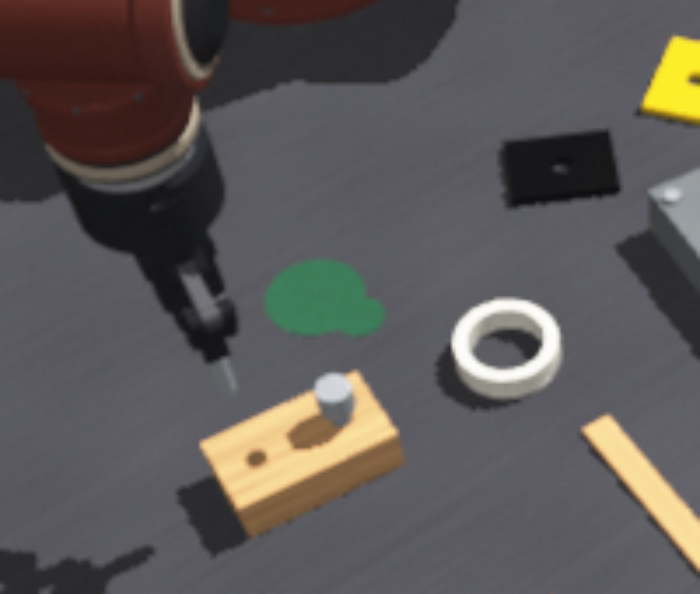

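```bash
cat > held.py <<'E'
from h import *
import sys
im,d,K,T=load(sys.argv[1]);pos=np.array(eval(sys.argv[2]));rot=np.array(eval(sys.argv[3]))
A=R.from_rotvec(rot).as_matrix();w=(cloud(d,K,T)-pos)@A   # tool coords
sub=w[215:325,250:320].reshape(-1,3)*1e3;sub=sub[np.isfinite(sub).all(1)]
q=sub[(np.abs(sub[:,1])<14)&(np.abs(sub[:,2])<25)&(sub[:,0]>-35)&(sub[:,0]<80)]
for lo in range(-30,75,5):
    s=q[(q[:,0]>=lo)&(q[:,0]<lo+5)]
    if len(s)>5: print(lo,len(s),"y",s[:,1].min().round(1),s[:,1].max().round(1),"z",s[:,2].min().round(1),s[:,2].max().round(1))
top=q[q[:,0]<-15];print("headtop",np.median(top[:,0]))
E
python3 - <<'E'
from station import ctrl
import numpy as np,os
o=ctrl.get_obs();print(o["tool_pos"],o["tool_rot"])
os.system(f"python3 held.py pics/w11.npz '{o['tool_pos'].tolist()}' '{o['tool_rot'].tolist()}'")
E
```

```text
-30 154 y -11.5 14.0 z -10.0 12.9
-25 2245 y -12.0 14.0 z -11.4 12.5
-20 421 y -12.5 13.8 z -11.6 12.1
-15 321 y -12.9 14.0 z -11.3 12.7
-10 258 y -13.2 13.9 z -11.2 -1.8
-5 204 y -9.6 13.1 z -11.4 -1.8
0 32 y -9.4 12.0 z -10.8 -3.8
15 54 y -3.7 5.3 z -5.4 -1.7
20 67 y -4.3 7.1 z -5.4 -0.5
25 69 y -4.6 7.1 z -5.4 0.8
30 58 y -4.7 6.7 z -5.0 1.7
35 65 y -4.8 6.9 z -5.0 2.2
40 51 y -4.4 7.0 z -4.9 -0.1
45 52 y -4.5 6.6 z -4.9 -0.7
headtop -21.203592554485226
[ 0.45989933 -0.31323736  0.17992185] [ 1.32288068  1.12983091 -1.32254152]
```

Run:
```python
from h import *
from station import ctrl
o=ctrl.get_obs();st(o);print(mv(o,bw(14.6,15.5,176)))
```

```text
t 18.0833 bed [   1.07 -391.05] z 179.9 yaw(-z) vs bed 1.5784 tilt [ 0.0012 -0.001 ] F [-0.25  0.24 -1.36] op 0.0229
(array([  0.09 ,   0.416, -10.161]), np.float64(0.0))
```

>>> drive_tool --commands "1 0.05 0.02 -0.5 0; 1 0.05 0.06 -1.3 0; 1 0.05 0.1 -2.2 0; 1 0.05 0.15 -3.1 0; 1 0.05 0.2 -4 0; 1 0.05 0.25 -4.9 0; 1 0.05 0.3 -5.8 0; 1 0.05 0.35 -6.6 0"

```text
t: 18.75
tool_pos: [0.5133, -0.052, 0.175]
tool_rot: [1.322, 1.135, -1.325]
contact_force: [0.5, -0.3, -1.0]
opening: 0.023
```

>>> drive_tool --commands "1 0 0.03 -0.8 0; 1 0 0.06 -1.6 0; 1 0 0.06 -2.3 0; 1 0 0.06 -2.9 0; 1 0 0.06 -3.3 0; 1 0 0.06 -3.5 0; 1 0 0.06 -3.5 0; 1 0 0.06 -3.5 0"

```text
t: 19.42
tool_pos: [0.5379, 0.0832, 0.1758]
tool_rot: [1.321, 1.133, -1.325]
contact_force: [-0.4, 0.0, -1.0]
opening: 0.0228
```

>>> drive_tool --commands "1 0 0 0 0; 1 0 0 0 0; 1 0 0 0 0; 1 0 0 0 0"

```text
t: 19.75
tool_pos: [0.5386, 0.0828, 0.177]
tool_rot: [1.324, 1.131, -1.324]
contact_force: [-0.1, -0.6, -1.2]
opening: 0.0228
```

Run:
```python
from h import *
from station import ctrl
import os
o=ctrl.get_obs();st(o);print(o["tool_pos"])
i=ctrl.camera_info("wrist");im,d=ctrl.get_image("wrist");np.savez("pics/w12.npz",im=im,d=d,K=i["K"],T=i["T"]);cv2.imwrite("pics/w12.png",im)
os.system(f"python3 held.py pics/w12.npz '{o['tool_pos'].tolist()}' '{o['tool_rot'].tolist()}'")
print(mv(o,bw(14.6,15.5,160)))
```

```text
-30 173 y -12.9 13.6 z -11.3 7.8
-25 191 y -13.4 14.0 z -11.0 11.3
-20 2316 y -13.8 14.0 z -12.4 11.6
-15 402 y -13.9 14.0 z -12.4 11.3
-10 332 y -13.8 13.9 z -12.3 11.7
-5 238 y -13.6 13.9 z -12.7 -3.0
0 198 y -11.4 11.3 z -12.2 -3.0
5 19 y -11.3 10.7 z -11.9 -3.6
20 55 y -5.6 3.3 z -6.8 -3.1
25 71 y -6.4 5.1 z -6.3 -1.3
30 67 y -6.6 5.2 z -6.5 -0.1
35 64 y -6.8 4.8 z -6.4 0.5
40 58 y -6.3 4.9 z -6.4 -1.2
45 51 y -6.5 4.9 z -6.3 -1.0
50 48 y -6.6 4.5 z -6.2 -1.9
headtop -16.82878482161221
t 19.75 bed [14.32 12.5 ] z 177.0 yaw(-z) vs bed 1.5773 tilt [ 0.0001 -0.0001] F [ 0.02 -0.62 -1.22] op 0.0228
[0.5386253  0.08278483 0.17700008]
(array([ 0.425,  0.007, -0.075]), np.float64(0.0))
```

View pics/w12.png

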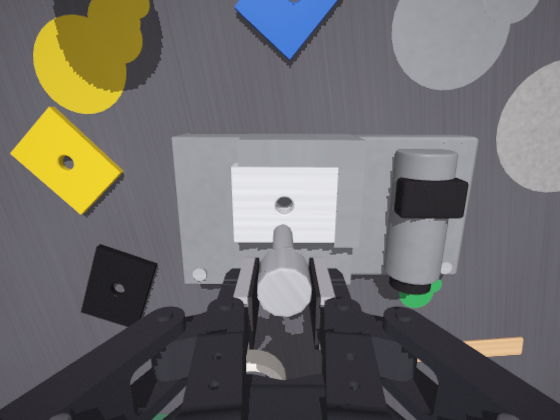

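Run:
```python
from h import *
im,d,K,T=load("pics/w12.npz")
g=cv2.cvtColor(im,cv2.COLOR_BGR2GRAY)[190:220,270:300];_,m=cv2.threshold(g,0,255,cv2.THRESH_BINARY_INV+cv2.THRESH_OTSU)
cs=cv2.findContours(m,cv2.RETR_EXTERNAL,cv2.CHAIN_APPROX_NONE)[0]
for c in cs:
    if cv2.contourArea(c)>40:
        e=cv2.fitEllipse(c);u,v=e[0][0]+270,e[0][1]+190;print(e,u,v,((ray(K,T,u,v,.069)-TB)@RB*1e3).round(2))
cv2.imwrite("pics/c12.png",cv2.resize(im[150:320,215:355],None,fx=4,fy=3.5,interpolation=cv2.INTER_CUBIC))
```

```text
((13.667362213134766, 12.253931999206543), (10.658096313476562, 17.48761558532715), 84.95230865478516) 283.66736221313477 202.25393199920654 [14.22 18.3 ]
```

View pics/c12.png

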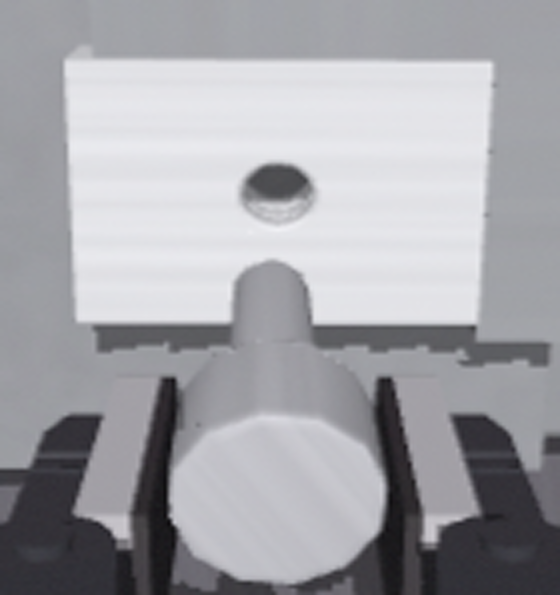

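Run:
```python
from h import *
im,d,K,T=load("pics/w12.npz")
print(((ray(K,T,284.5,205.3,.069)-TB)@RB*1e3).round(2))
cv2.imwrite("pics/c12b.png",cv2.resize(im[155:180,220:250],None,fx=20,fy=20,interpolation=cv2.INTER_NEAREST))
w=cloud(d,K,T);print((w[160:178,228:248,2]*1e3).round(0).astype(int))
im,d,K,T=load("pics/w7.npz");cv2.imwrite("pics/c7c.png",cv2.resize(im[155:275,200:345],None,fx=5,fy=5,interpolation=cv2.INTER_NEAREST))
```

```text
[14.87 15.88]
[[44 43 45 44 44 45 43 46 44 43 66 67 65 67 65 67 67 66 66 66]
 [45 44 45 44 45 44 43 44 43 43 67 66 66 67 65 67 66 66 66 66]
 [44 43 45 45 44 44 44 43 44 44 65 66 66 67 66 66 67 66 67 66]
 [43 44 44 44 45 45 46 46 47 47 67 66 67 66 66 66 68 67 68 67]
 [45 44 44 44 44 44 52 53 53 53 67 67 67 67 68 67 67 66 66 67]
 [44 45 44 43 44 57 58 59 58 57 66 66 65 66 66 66 66 66 66 67]
 [45 45 44 45 63 64 63 63 63 64 67 66 65 67 67 67 65 67 67 66]
 [43 44 44 68 66 67 68 67 67 67 68 67 68 69 68 68 67 68 68 67]
 [45 45 44 66 66 68 68 68 68 68 66 67 67 68 68 68 68 67 69 68]
 [44 45 44 67 68 67 68 69 67 69 67 69 69 69 67 67 68 66 68 68]
 [45 44 45 68 68 67 67 68 67 67 66 69 67 67 68 67 68 67 68 67]
 [45 44 44 68 68 67 68 68 67 69 67 68 68 67 67 67 68 67 67 69]
 [43 44 43 68 69 67 68 67 68 67 67 68 68 67 68 68 67 67 68 69]
 [45 44 45 68 66 69 67 68 69 68 67 68 68 69 68 69 67 67 67 67]
 [46 45 43 67 67 67 67 68 69 67 68 67 68 68 68 67 68 69 68 68]
 [45 44 44 68 67 68 67 69 68 68 69 66 68 67 67 68 68 68 67 67]
 [43 44 44 68 68 67 67 68 67 67 68 68 67 68 67 66 67 68 67 66]
 [44 44 43 67 68 68 68 67 67 68 68 67 67 68 68 68 67 67 67 69]]
```

View pics/c12b.png

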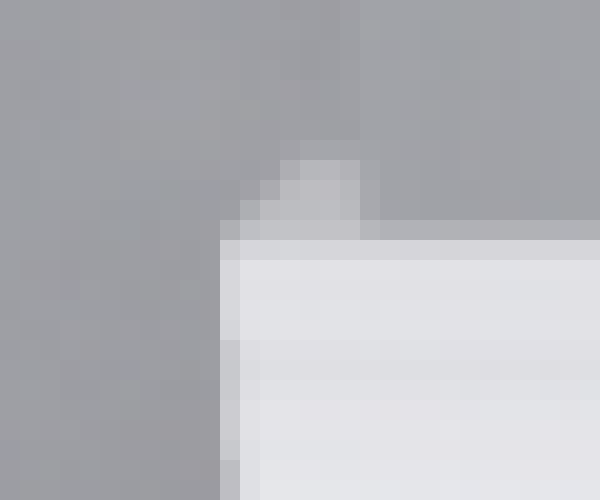

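View pics/c7c.png

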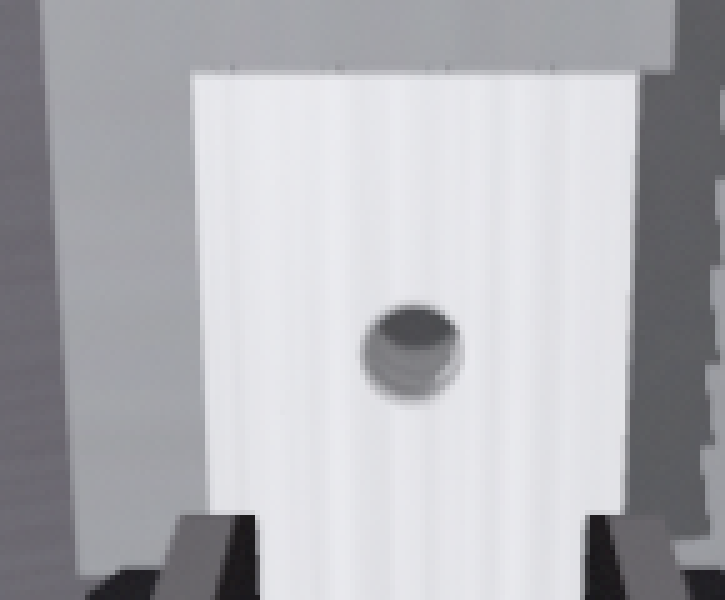

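>>> drive_tool --commands "1 0.2 0.03 -0.075 0; 1 0.5 0.03 -0.075 0; 1 0.8 0.03 -0.075 0; 1 0.95 0.03 -0.075 0; 1 0.95 0.03 -0.075 0; 1 0.95 0.03 -0.075 0; 1 0.95 0.03 -0.075 0; 1 0.95 0.03 -0.075 0"

```text
t: 20.47
tool_pos: [0.5408, 0.0863, 0.1396]
tool_rot: [1.324, 1.131, -1.322]
contact_force: [0.0, -0.4, -1.5]
opening: 0.0223
```

Run:
```python
from h import *
from station import ctrl
import os
o=ctrl.get_obs();st(o);print(o["tool_pos"])
i=ctrl.camera_info("wrist");im,d=ctrl.get_image("wrist");np.savez("pics/w13.npz",im=im,d=d,K=i["K"],T=i["T"])
cv2.imwrite("pics/c13.png",cv2.resize(im[150:320,195:375],None,fx=4,fy=3.5,interpolation=cv2.INTER_CUBIC))
os.system(f"python3 held.py pics/w13.npz '{o['tool_pos'].tolist()}' '{o['tool_rot'].tolist()}'")
```

```text
-30 181 y -12.9 13.6 z -11.3 8.0
-25 177 y -13.4 13.8 z -11.3 11.4
-20 2315 y -13.8 13.9 z -12.4 11.6
-15 393 y -14.0 14.0 z -12.7 11.4
-10 324 y -13.9 13.9 z -12.4 9.4
-5 253 y -14.0 13.9 z -12.4 -2.9
0 192 y -11.4 11.3 z -12.4 -2.6
5 20 y -11.3 10.2 z -11.9 -4.7
20 60 y -5.7 3.9 z -6.4 -2.8
25 68 y -6.4 5.1 z -6.4 -1.0
30 67 y -6.6 5.2 z -6.3 -0.3
35 58 y -6.6 4.8 z -6.2 -0.1
40 58 y -6.8 4.9 z -6.3 1.0
45 59 y -6.5 4.9 z -6.3 -1.3
50 48 y -6.6 4.4 z -6.4 -2.0
70 876 y -14.0 14.0 z -7.3 22.9
headtop -16.842928026574985
t 20.4667 bed [15.85 16.32] z 139.6 yaw(-z) vs bed 1.5784 tilt [0.0013 0.    ] F [ 0.08 -0.4  -1.47] op 0.0223
[0.54075201 0.08630699 0.13961115]
```

View pics/c13.png

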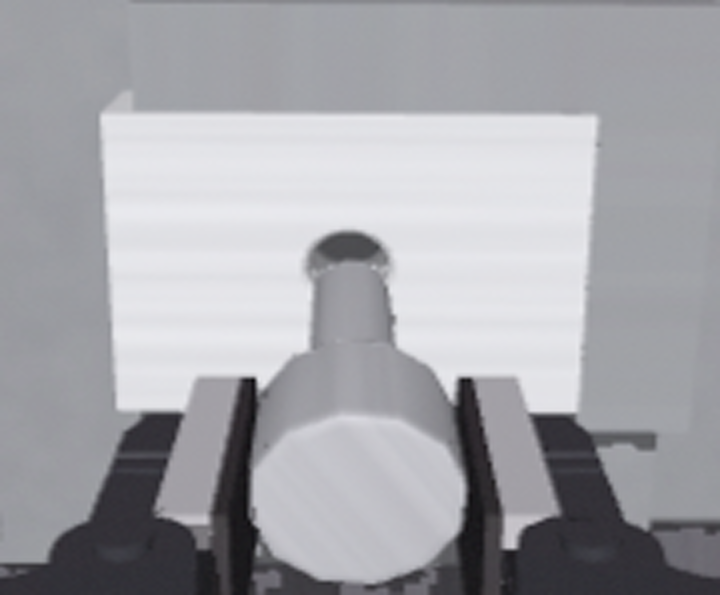

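>>> drive_tool --commands "1 0.05 0 0.02 0; 1 0.1 0 0.02 0; 1 0.15 0 0.02 0; 1 0.2 0 0.02 0; 1 0.25 0 0.02 0; 1 0.3 0 0.02 0; 1 0.3 0 0.02 0"

```text
t: 21.1
tool_pos: [0.5397, 0.0855, 0.1262]
tool_rot: [1.322, 1.132, -1.324]
contact_force: [0.7, -0.9, -1.2]
opening: 0.0225
```

Run:
```python
from h import *
from station import ctrl
o=ctrl.get_obs();st(o)
```

```text
t 21.1 bed [14.94 15.36] z 126.2 yaw(-z) vs bed 1.5784 tilt [-0.0011 -0.    ] F [ 0.83 -0.76 -1.16] op 0.0225
```

>>> drive_tool --commands "1 0.05 0 0 0; 1 0.1 0 0 0; 1 0.15 0 0 0; 1 0.2 0 0 0; 1 0.25 0 0 0; 1 0.3 0 0 0; 1 0.3 0 0 0"

```text
t: 21.68
tool_pos: [0.5397, 0.0855, 0.1143]
tool_rot: [1.322, 1.132, -1.324]
contact_force: [-1.2, -0.4, -1.8]
opening: 0.0227
```

Run:
```python
from h import *
from station import ctrl
o=ctrl.get_obs();st(o)
```

```text
t 21.6833 bed [14.99 15.35] z 114.3 yaw(-z) vs bed 1.5784 tilt [-0.001 -0.   ] F [-1.12 -0.55 -1.8 ] op 0.0227
```

>>> drive_tool --commands "1 0.05 0 0 0; 1 0.1 0 0 0; 1 0.15 0 0 0; 1 0.2 0 0 0; 1 0.25 0 0 0; 1 0.25 0 0 0"

```text
t: 22.18
tool_pos: [0.5397, 0.0855, 0.1043]
tool_rot: [1.322, 1.132, -1.324]
contact_force: [0.5, -0.8, -0.9]
opening: 0.0229
```

>>> drive_tool --commands "1 0.05 0 0 0; 1 0.1 0 0 0; 1 0.15 0 0 0; 1 0.2 0 0 0; 1 0.2 0 0 0"

```text
t: 22.6
tool_pos: [0.5397, 0.0855, 0.0963]
tool_rot: [1.322, 1.132, -1.324]
contact_force: [-0.8, -0.1, -1.8]
opening: 0.0231
```

Run:
```python
from h import *
from station import ctrl
o=ctrl.get_obs();st(o)
```

```text
t 22.6 bed [15.   15.32] z 96.3 yaw(-z) vs bed 1.5784 tilt [-0.001  -0.0001] F [-0.74 -0.19 -1.76] op 0.0231
```

>>> drive_tool --commands "1 0.05 0 0 0; 1 0.1 0 0 0; 1 0.15 0 0 0; 1 0.2 0 0 0; 1 0.25 0 0 0; 1 0.3 0 0 0; 1 0.35 0 0 0; 1 0.35 0 0 0"

```text
t: 23.27
tool_pos: [0.5397, 0.0855, 0.0823]
tool_rot: [1.323, 1.132, -1.324]
contact_force: [0.1, -0.1, -0.8]
opening: 0.0225
```

>>> drive_tool --commands "1 0.02 0 0 0; 1 0.04 0 0 0; 1 0.06 0 0 0; 1 0.08 0 0 0; 1 0.08 0 0 0"

```text
t: 23.68
tool_pos: [0.54, 0.0855, 0.0795]
tool_rot: [1.323, 1.132, -1.323]
contact_force: [0.5, 0.5, -1.6]
opening: 0.0228
```

Run:
```python
from h import *
from station import ctrl
o=ctrl.get_obs();st(o)
i=ctrl.camera_info("wrist");im,d=ctrl.get_image("wrist");cv2.imwrite("pics/w14.png",im)
```

```text
t 23.6833 bed [15.26 15.38] z 79.5 yaw(-z) vs bed 1.5785 tilt [-0.0003 -0.    ] F [ 0.43  0.61 -1.57] op 0.0228
```

View pics/w14.png

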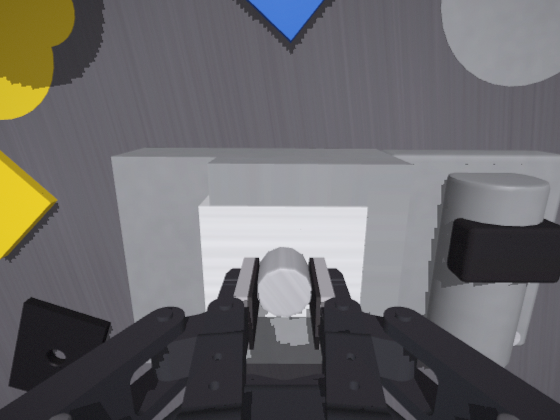

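Head bottom about 4 mm above the plate; go down in 1 mm steps.

>>> drive_tool --commands "1 0.02 0 0 0; 1 0.04 0 0 0; 1 0.06 0 0 0; 1 0.06 0 0 0"

```text
t: 24.07
tool_pos: [0.54, 0.0855, 0.0771]
tool_rot: [1.323, 1.132, -1.323]
contact_force: [0.4, 0.2, -0.9]
opening: 0.0225
```

>>> drive_tool --commands "1 0.015 0 0 0; 1 0.03 0 0 0; 1 0.03 0 0 0"

```text
t: 24.32
tool_pos: [0.54, 0.0855, 0.0759]
tool_rot: [1.323, 1.132, -1.323]
contact_force: [-0.6, -0.3, -1.4]
opening: 0.0224
```

Run:
```python
from h import *
from station import ctrl
o=ctrl.get_obs();st(o)
```

```text
t 24.3167 bed [15.24 15.41] z 75.9 yaw(-z) vs bed 1.5785 tilt [-0.0003  0.    ] F [-0.54 -0.41 -1.41] op 0.0224
```

>>> drive_tool --commands "1 0.01 0 0 0; 1 0.02 0 0 0; 1 0.02 0 0 0"

```text
t: 24.57
tool_pos: [0.5401, 0.0855, 0.0752]
tool_rot: [1.323, 1.132, -1.323]
contact_force: [0.7, 0.1, -2.9]
opening: 0.0226
```

>>> drive_tool --commands "1 0.01 0 0 0; 1 0.02 0 0 0; 1 0.02 0 0 0"

```text
t: 24.82
tool_pos: [0.5402, 0.0855, 0.0748]
tool_rot: [1.323, 1.131, -1.323]
contact_force: [-0.8, -0.3, 1.2]
opening: 0.0225
```

>>> drive_tool --commands "0.3 0 0 0 0; 0.2 0 0 0 0; 0 0 0 0 0; -0.2 0 0 0 0; -0.2 0 0 0 0; -0.2 0 0 0 0"

```text
t: 25.32
tool_pos: [0.5401, 0.0855, 0.0745]
tool_rot: [1.323, 1.131, -1.323]
contact_force: [0.5, -0.6, 0.3]
opening: 0.051
```

>>> drive_tool --commands "-0.2 -0.2 0 0 0; -0.2 -0.6 0 0 0; -0.2 -1.2 0 0 0; -0.2 -1.9 0 0 0; -0.2 -2.5 0 0 0; -0.2 -2.5 0 0 0; -0.2 -2.5 0 0 0; -0.2 -2.5 0 0 0"

```text
t: 25.98
tool_pos: [0.5398, 0.0855, 0.1743]
tool_rot: [1.323, 1.132, -1.323]
contact_force: [-0.4, 0.6, 0.1]
opening: 0.0509
```

Run:
```python
from h import *
from station import ctrl
o=ctrl.get_obs();st(o)
i=ctrl.camera_info("wrist");im,d=ctrl.get_image("wrist");np.savez("pics/w15.npz",im=im,d=d,K=i["K"],T=i["T"]);cv2.imwrite("pics/w15.png",im)
im,_=ctrl.get_image("scene");cv2.imwrite("pics/s15.png",cv2.resize(im[140:270,245:375],None,fx=4.5,fy=4.5,interpolation=cv2.INTER_CUBIC))
w=cloud(d,i["K"],i["T"]);m=(w[...,2]>.084)&(w[...,2]<.1);q=w[m];b=(q[:,:2]-TB)@RB*1e3
k=(np.hypot(b[:,0]-15,b[:,1]-15)<16);print(k.sum(),b[k].mean(0),np.median(q[k,2]))
```

```text
t 25.9833 bed [15.07 15.35] z 174.3 yaw(-z) vs bed 1.5784 tilt [-0.0004 -0.    ] F [-0.54  0.56  0.07] op 0.0509
889 [15.03835254 16.80959234] 0.09140854341126037
```

View pics/w15.png

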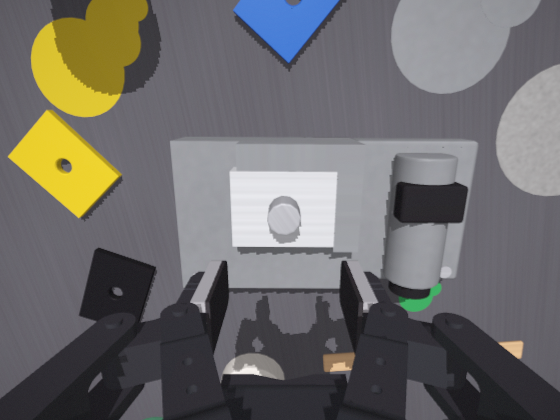

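View pics/s15.png

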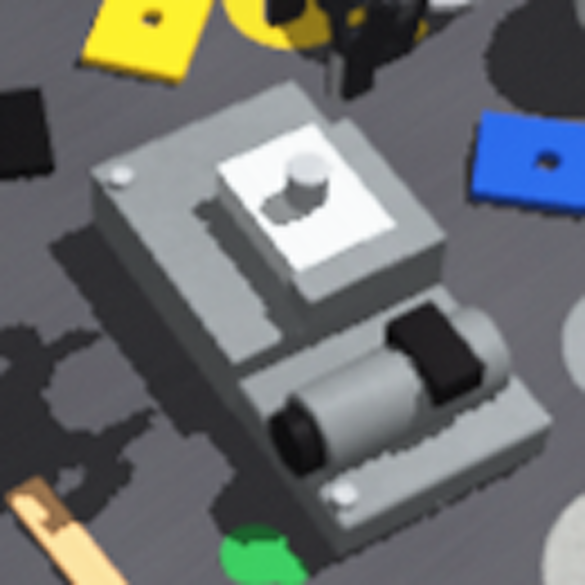

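The head sits flat on the top plate: its top reads about 92 mm, against 93 mm when home. The plates are flush with both fences and the gripper is clear, so I'm handing in.

Run:
```python
from station import ctrl
print(ctrl.finish_job())
```

```text
the job is handed in; nothing more can be done
None
```

I pushed the three plates home against both fences, then put the long pin down through them into the bed and let go. I handed the job in at about 26 s of the 72 s allowed; no verdict was reported.

**Plates:** I pushed with half-open fingers along bed x, then y, then x again. The readings I took while pushing peaked at about 9 N of push. On both fences the last push hit a firm stop. The wrist picture then showed the stack flush with both fences and a clear bore.

**Pin:** I took the taller of the two pins, its head top at about 93 mm against 77 mm for the short one. It went down with no insertion force until the head touched the plate at about 2–3 N.

**Last checks:**
- **Depth:** The head top read 91.4 mm in the wrist camera, where 93 mm is home. That camera read the head tops about 1 mm low in the rack.
- **Position:** The head centre read (15.0, 16.8) mm in my bed frame, against (15, 15) for the hole. I put the y difference down to a biased camera mean, because only part of the head's side is visible. The tool let go at (15.1, 15.4).
- **Bed frame:** Camera and touch estimates of the bed position disagreed by about 1 mm, well within the slack at the pin's nose.
- **Surroundings:** The gripper was clear of everything. I only drew the long pin from the rack, where the short pin was still standing afterwards. I knowingly touched nothing else, but did not measure the other objects again at the end.

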